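# Fill a draining rack with slats, space them with a held gauge and lay the retaining bar

### The job

Lift the retaining bar off the draining rack on to the worktop, and lay the two spare slats across the rails at the free end of the row, away from the left-hand stop block. Then hold the spacing gauge by its handle and set it over each slat in turn, from the stop block outwards, drawing the slat towards the stop until the gauge's thick tooth just meets the stop block or the slat before, so that in the end all gaps are the one the gauge sets and every slat lies square across both rails. Last, stand the gauge upright on the worktop clear of the rack and lay the bar back along the row in the notches of both end blocks, midway lengthwise; leave the glass, shaker and mug alone.

Things in the scene. Friction and masses are not known exactly. Their poses are not given: they have to be found in the camera images.
- rack: fixed wooden draining rack, 110 x 380 x 58 mm; origin under its centre on the worktop, y along its length to the stop block (robot's left), x across, z up. Two long rails (tops 20 mm up, at x = +-45 mm, 18 mm wide) carry the slats. At each end a block 110 mm wide (x), 25 mm thick (y), 46 mm high; the blocks' inner faces are at y = +165 and -165 mm
- stop_notch (a point): middle of the notch floor on the stop block (rack's +y end): 46 mm above the worktop, at rack x = 0, y = +177.5 mm. The notch runs along y, 30 mm wide, between two cheeks 12 mm high. Axes as the rack's. The block's inner face, the stop, is 12.5 mm towards -y from here
- end_notch (a point): middle of the same notch on the other end block, at rack x = 0, y = -177.5 mm, 46 mm above the worktop
- gauge: spacing gauge, loose, 0.2 kg, standing on its two teeth; origin under the handle, at the underside. Aluminium saddle 70 (x) x 52 (y) x 28 mm, wooden handle on top. The channel between the teeth, y = -17 to +17 mm, straddles one slat with 8 mm to spare. In use gauge y points along rack y and its underside is held 26 mm above the worktop: teeth 6 mm over the rails, plate 2 mm over the slats
- thick_tooth (a point): centre of the gauge's thick tooth, the spacer: 12 mm thick (gauge y = +17 to +29 mm), 70 mm long (x), 18 mm deep. It goes towards the stop block. When it just meets the stop or the slat before while the thin tooth bears on the slat, the gap is 12 + 8 = 20 mm
- thin_tooth (a point): centre of the gauge's thin tooth: 6 mm thick (gauge y = -17 to -23 mm), 70 mm long, 18 mm deep; it pushes the slat's far side towards the stop
- gauge_grip (a point): centre of the gauge's handle, 50 mm above the gauge's underside; the handle is an upright wooden block 60 mm long (gauge x), 22 mm thick (gauge y, grasp across this), 45 mm high (28 to 73 mm above the underside). Axes as the gauge's
- bar: retaining bar, loose, about 0.2 kg, wooden, 370 mm long (its y), 22 mm wide (x), 14 mm thick, with a raised grip in the middle; origin at its underside in the middle. At the start it lies in the rack's notches over the slats, in the gauge's way. Laid in the notches, its underside is 46 mm above the worktop and its y lies along the rack's y; it passes 4 mm above the slats. Either end may be left
- bar_grip (a point): centre of the bar's raised grip, 32 mm above the bar's underside; the grip is 60 mm long (y), 22 mm thick (x, grasp across this), and stands from 14 to 50 mm above the bar's underside. Axes as the bar's
- glass: empty drinking glass, 81 mm across, 91 mm high, on the worktop beside the rack; leave alone; origin at its underside
- shaker: salt shaker, 44 mm across, 90 mm high, behind the rack; leave alone; origin at its underside
- mug: plain mug, 78 mm across, 101 mm high, behind the rack; leave alone; origin at its underside
- slat_1_mid (a point): centre of loose wooden slat 1, 130 mm long (x), 26 mm wide (y), 22 mm thick, 0.12 kg, lying across the rack's rails (absent in some starts); slats 1 to 3 are numbered in their order from the stop block, and one to three of them are there. On the rails its centre is 31 mm and its top 42 mm above the worktop, and it slides under about 1 N
- slat_1: slat 1; origin at the centre of its underside, axes as its centre's
- slat_2_mid (a point): centre of loose wooden slat 2, 130 mm long (x), 26 mm wide (y), 22 mm thick, 0.12 kg, lying across the rack's rails (absent in some starts); slats 1 to 3 are numbered in their order from the stop block, and one to three of them are there. On the rails its centre is 31 mm and its top 42 mm above the worktop, and it slides under about 1 N
- slat_2: slat 2; origin at the centre of its underside, axes as its centre's
- slat_3_mid (a point): centre of loose wooden slat 3, 130 mm long (x), 26 mm wide (y), 22 mm thick, 0.12 kg, lying across the rack's rails (absent in some starts); slats 1 to 3 are numbered in their order from the stop block, and one to three of them are there. On the rails its centre is 31 mm and its top 42 mm above the worktop, and it slides under about 1 N
- slat_3: slat 3; origin at the centre of its underside, axes as its centre's
- slat_4_mid (a point): centre of loose wooden slat 4, 130 mm long (x), 26 mm wide (y), 22 mm thick, 0.12 kg, at the start lying on the open worktop beside the rack, to be added at the end of the row away from the stop; slats 4 and 5 are always there, are alike and may go in either order. On the rails its centre is 31 mm and its top 42 mm above the worktop, and it slides under about 1 N
- slat_4: slat 4; origin at the centre of its underside, axes as its centre's
- slat_5_mid (a point): centre of loose wooden slat 5, 130 mm long (x), 26 mm wide (y), 22 mm thick, 0.12 kg, at the start lying on the open worktop beside the rack, to be added at the end of the row away from the stop; slats 4 and 5 are always there, are alike and may go in either order. On the rails its centre is 31 mm and its top 42 mm above the worktop, and it slides under about 1 N
- slat_5: slat 5; origin at the centre of its underside, axes as its centre's
Things that resemble listed ones, but are neither listed nor needed, are in the scene too. What is shaped like the slat_3 but red is not meant.

How it is judged (in metres and radians):
On the way, in this order (a step that is already met when the one before it is completed fails the run):
1. slat 1, pushed by the gauge, stands about one gauge gap (20 mm, within 8 mm) from the stop block or from the slat before it (contact force between gauge and slat_1 above 0.15 N and y of slat_1_mid in the frame of rack between 0.124 and 0.14 m), for 0.05 s.
2. slat 2, pushed by the gauge, stands about one gauge gap (20 mm, within 8 mm) from the stop block or from the slat before it (contact force between gauge and slat_2 above 0.15 N and (y of slat_2_mid in the frame of rack between 0.124 and 0.14 m or y of slat_2_mid in the frame of slat_1_mid between -0.054 and -0.038 m)), for 0.05 s.
3. slat 3, pushed by the gauge, stands about one gauge gap (20 mm, within 8 mm) from the stop block or from the slat before it (contact force between gauge and slat_3 above 0.15 N and (y of slat_3_mid in the frame of rack between 0.124 and 0.14 m or y of slat_3_mid in the frame of slat_1_mid between -0.054 and -0.038 m or y of slat_3_mid in the frame of slat_2_mid between -0.054 and -0.038 m)), for 0.05 s.
4. the same for either of the two added slats (((contact force between gauge and slat_4 above 0.15 N and (y of slat_4_mid in the frame of rack between 0.124 and 0.14 m or y of slat_4_mid in the frame of slat_1_mid between -0.054 and -0.038 m or y of slat_4_mid in the frame of slat_2_mid between -0.054 and -0.038 m or y of slat_4_mid in the frame of slat_3_mid between -0.054 and -0.038 m or y of slat_4_mid in the frame of slat_5_mid between -0.054 and -0.038 m)) or (contact force between gauge and slat_5 above 0.15 N and (y of slat_5_mid in the frame of rack between 0.124 and 0.14 m or y of slat_5_mid in the frame of slat_1_mid between -0.054 and -0.038 m or y of slat_5_mid in the frame of slat_2_mid between -0.054 and -0.038 m or y of slat_5_mid in the frame of slat_3_mid between -0.054 and -0.038 m or y of slat_5_mid in the frame of slat_4_mid between -0.054 and -0.038 m)))), for 0.05 s.
5. the same for the other added slat ((contact force between gauge and slat_4 above 0.15 N or contact force between gauge and slat_5 above 0.15 N) and (y of slat_4_mid in the frame of rack between 0.124 and 0.14 m or y of slat_4_mid in the frame of slat_1_mid between -0.054 and -0.038 m or y of slat_4_mid in the frame of slat_2_mid between -0.054 and -0.038 m or y of slat_4_mid in the frame of slat_3_mid between -0.054 and -0.038 m or y of slat_4_mid in the frame of slat_5_mid between -0.054 and -0.038 m) and (y of slat_5_mid in the frame of rack between 0.124 and 0.14 m or y of slat_5_mid in the frame of slat_1_mid between -0.054 and -0.038 m or y of slat_5_mid in the frame of slat_2_mid between -0.054 and -0.038 m or y of slat_5_mid in the frame of slat_3_mid between -0.054 and -0.038 m or y of slat_5_mid in the frame of slat_4_mid between -0.054 and -0.038 m)), for 0.05 s.
6. the bar lies in the notches of both end blocks (z of bar in the frame of rack between 0.042 and 0.05 m and x of bar in the frame of rack between -0.006 and 0.006 m and y of bar in the frame of rack between -0.016 and 0.016 m and angle between the y axis of bar and the y axis of rack, either way round below 0.05 rad and contact force between bar and rack above 0.3 N), for 0.2 s.
At the end, for the whole second after the job is handed in: Gaps before the first slat and between slats are 20 mm within 4 mm; slats lie on both rails, square within 0.07 rad, centred within 16 mm; the bar lies in both notches, midway within 16 mm; the gauge stands upright on the worktop off the rack; all at rest (all of step 6 and height (world z) of gauge_grip below 0.056 m and angle between gauge's own z axis and vertical below 0.2 rad and linear speed of each of gauge, bar, slat_1, slat_2, slat_3, slat_4, slat_5 below 0.02 m/s and (x of gauge in the frame of rack above 0.1 m or x of gauge in the frame of rack below -0.1 m or y of gauge in the frame of rack above 0.22 m or y of gauge in the frame of rack below -0.22 m) and y of slat_1_mid in the frame of rack between 0.128 and 0.136 m and x of slat_1_mid in the frame of rack between -0.016 and 0.016 m and z of slat_1_mid in the frame of rack between 0.027 and 0.035 m and angle between the y axis of each of slat_1, slat_2, slat_3, slat_4, slat_5 and the y axis of rack, either way round below 0.07 rad and (y of slat_2_mid in the frame of rack between 0.128 and 0.136 m or y of slat_2_mid in the frame of slat_1_mid between -0.05 and -0.042 m) and x of slat_2_mid in the frame of rack between -0.016 and 0.016 m and z of slat_2_mid in the frame of rack between 0.027 and 0.035 m and (y of slat_3_mid in the frame of rack between 0.128 and 0.136 m or y of slat_3_mid in the frame of slat_1_mid between -0.05 and -0.042 m or y of slat_3_mid in the frame of slat_2_mid between -0.05 and -0.042 m) and x of slat_3_mid in the frame of rack between -0.016 and 0.016 m and z of slat_3_mid in the frame of rack between 0.027 and 0.035 m and (y of slat_4_mid in the frame of rack between 0.128 and 0.136 m or y of slat_4_mid in the frame of slat_1_mid between -0.05 and -0.042 m or y of slat_4_mid in the frame of slat_2_mid between -0.05 and -0.042 m or y of slat_4_mid in the frame of slat_3_mid between -0.05 and -0.042 m or y of slat_4_mid in the frame of slat_5_mid between -0.05 and -0.042 m) and x of slat_4_mid in the frame of rack between -0.016 and 0.016 m and z of slat_4_mid in the frame of rack between 0.027 and 0.035 m and (y of slat_5_mid in the frame of rack between 0.128 and 0.136 m or y of slat_5_mid in the frame of slat_1_mid between -0.05 and -0.042 m or y of slat_5_mid in the frame of slat_2_mid between -0.05 and -0.042 m or y of slat_5_mid in the frame of slat_3_mid between -0.05 and -0.042 m or y of slat_5_mid in the frame of slat_4_mid between -0.05 and -0.042 m) and x of slat_5_mid in the frame of rack between -0.016 and 0.016 m and z of slat_5_mid in the frame of rack between 0.027 and 0.035 m); the robot touches nothing.
It fails at once if the glass is tipped or moved more than 3 cm (distance of glass from where it was at the start of the episode above 0.03 m or angle between glass's own z axis and vertical above 0.4 rad).
It fails at once if the shaker is tipped or moved more than 3 cm (distance of shaker from where it was at the start of the episode above 0.03 m or angle between shaker's own z axis and vertical above 0.4 rad).
It fails at once if the mug is tipped or moved more than 3 cm (distance of mug from where it was at the start of the episode above 0.03 m or angle between mug's own z axis and vertical above 0.4 rad).
Of slat_1, slat_2, slat_3 only 1 to 3 are there at a start; the rules pass over those that are not, and their reading is None.
At some moment in a run one of bar, gauge may be knocked a few centimetres aside while the robot is not near it.
It also fails if it takes over 208 s, if anything falls off the work surface, if the arm or the gripper's body presses on something with over 40 N, if the wrist force passes 120 N, or if a joint passes its speed limit or range.

### The arm

A 7-joint arm with a two-finger parallel gripper is mounted at the origin on a cart in front of the work surface, level with it; the furniture and walls round the work are solid. World frame = base frame: x ahead of the robot, y to its left, z up, the work surface at z = 0. Lengths are in m, angles in degrees, forces in N, time in s.
With the tool pointing down it reaches from about 0.425 to 0.825 m from the base axis. Payload 3.6 kg.
Tool frame: the origin (TCP) lies midway between the tips of the shut fingers; the grasp point (between the pads) lies 19 mm behind it; z points along the fingers, y is the direction in which the jaws open and shut (so a half turn about z gives the same grasp; the last joint's range is limited). The gripper opens to 93 mm and grips with 3 to 60 N. Pads are 15 mm wide; open, the fingers measure 128 mm over their backs; the gripper's body (75 mm by 188 mm) begins 65 mm behind the grasp point.
Start: joints at [-70.216, 35.231, -0.722, 81.555, 0.464, 63.22, -2.315], TCP at [0.236, 0.606, 0.195] pointing down, gripper open.
Joint ranges: [-178.69, 178.69], [-17.37, 117.87], [-77.05, 75.6], [15.02, 138.74], [-78.02, 258.01], [0.78, 113.62], [-162.83, 162.83]. Speed limits (degrees/s): [159.86, 159.86, 180, 180, 180, 180, 180].

### API

Orientations are given as a 3x3 rotation matrix whose columns are the frame's x, y, z axes.
In Python, from workcell import ctrl gives the robot as it stands. The module is installed in compiled form; this text tells all that it offers.
- The arm moves only by the tool move_arm, never from a script. Its argument "plan" is text: rows parted by semicolons, each of 4 numbers parted by spaces: the shift along the tool's x, y, z in m, then the turn about the tool's z in rad. In form: dx dy dz yaw; .... A call has 1 to 10 rows; each row shifts and turns the commanded pose from where the row before left it, along the tool's axes as they then stand; what a row does not reach is not made up. A row lasts 1/8 s, in which the tool goes at most 62.5 mm and 10.7 degrees, less where a joint would pass 70% of its speed; a pose out of reach is approached as far as the arm can. A call is refused whole if a number of a shift passes 0.0625 or a number of a turn 0.188, either way. A call with a gripper value outside its range is refused whole. "fingers" is the closure, from -1 (fully open) to 1 (shut), set as the call begins (left out, the last holds). The fingers move at their own pace and stop on an object; the grip force is fixed at half the most. Time passes only in rows, so rows that do not move let the fingers close. It gives the time, the measured TCP pose, the force and the opening at its end, in the units of the state.
- ctrl.observe(): the state, without advancing time (a new reading comes with each control period).
- ctrl.camera(name): name is "side" or "top"; returns a dict with "color" (420x560x3 uint8, red, green, blue), "K" (3x3 intrinsics, pixels), "rvec" (rotation vector, rad) and "tvec" (3), from world to camera coordinates, as OpenCV has them. Camera axes: x right, y down, z forward; pixel columns grow to the right and rows downward; lengths in m; the calibration is good to about 2 mm. A picture is of the moment at which its call begins. There is no depth.
- ctrl.close_job(): hands the job in, once; it reports no verdict.
Trained networks look in a picture, given as the dict that the camera call returned (one of the last four; its "shot" number tells which), for a name from the list of things; names that differ only in an ending like _2 or _b are one class to them, and where a whole thing is asked for, a point or a joint stands for the part that bears it (a point fixed in the world has none). Each returns a list of dicts, best first, with "score" (0 to 1); they miss things now and then, are a little off and sometimes report something else, mostly with a low value. They report only what shows in the picture. A call takes as long as a camera call. They do not tell look-alikes from the thing itself.
- ctrl.look_for(label, picture): "at" ([x, y, z] in m, in world coordinates, good to about 4 mm: the middle of the surface that is visible of it).
The state is a dict: "time": time; "q": joint angles; "dq": joint speeds; "effort": joint torques, N m; "eef_pos": TCP position; "tcp_rot": TCP orientation; "wrist_force": force on the tool from outside, world axes, zero at the start; "wrist_torque": the same for the moment, N m; "finger_gap": opening from 0.0 (shut) to 1.0 (fully open).
Only numpy, scipy, OpenCV 4.12 (cv2) and the standard library are available. Lean on these libraries where they do the work, as an engineer would, in place of code of your own. Each camera call takes 0.05 s, during which the arm holds its last target.

## Working session

There is one attempt and no reset: what is moved stays moved. The work goes in short steps, Python scripts to look and compute and a tool call to move; the robot and the scene stay as the last step left them, time stands still between calls to the robot, and variables do not carry over. Pictures are saved under pics/ and viewed, and the job is handed in when it is done.

Besides the shell and the picture viewer there is one more tool, called after "Request:" by a JSON object that holds its "method" and its "body". move_arm: Moves the arm, as the interface text tells. Its arguments: {"type":"object","properties":{"plan":{"type":"string"},"fingers":{"type":"number"}},"required":["plan"]}

```bash
mkdir -p pics
python3 - <<'E'
from workcell import ctrl
import cv2,numpy as np
print(ctrl.observe())
for n in("side","top"):
    p=ctrl.camera(n); cv2.imwrite(f"pics/{n}0.png",p["color"][:,:,::-1]); print(n,p["K"],p["rvec"],p["tvec"],p["shot"])
    for l in("rack","stop_notch","end_notch","gauge","gauge_grip","thick_tooth","thin_tooth","bar","bar_grip","glass","shaker","mug","slat_1_mid","slat_4_mid"):
        print(l,[(np.round(d["at"],3).tolist(),round(d["score"],2)) for d in ctrl.look_for(l,p)])
E
```

```text
{'time': 0.0, 'q': array([-70.21779961,  35.2893828 ,  -0.72379119,  81.63937623,
         0.46503166,  63.21847143,  -2.31482025]), 'dq': array([-0.11124116,  0.05578196, -0.00300124,  0.01653179,  0.08105541,
       -0.00566383, -0.00781288]), 'effort': array([ 3.96548057e-04, -4.58943200e+01,  2.09538834e-01, -1.65741813e+01,
       -6.09741476e-02,  2.06626434e-02,  2.30004307e-04]), 'eef_pos': array([0.23580368, 0.6048236 , 0.19409094]), 'tcp_rot': array([[-9.31718962e-01,  3.63179029e-01, -8.77128857e-04],
       [ 3.63180086e-01,  9.31715969e-01, -2.36162372e-03],
       [-4.04572466e-05, -2.51892533e-03, -9.99996827e-01]]), 'wrist_force': array([ 1.44246011,  0.40649829, -0.93363535]), 'wrist_torque': array([ 0.05577422, -0.00604366,  0.01477031]), 'finger_gap': 1.001855960850679}
side [[450.67161843   0.         272.19821587]
 [  0.         450.67161843 203.1527119 ]
 [  0.           0.           1.        ]] [ 2.27285146 -0.23710454  0.11842537] [-0.58009163  0.13183117  1.27496662] 1
rack [([0.609, -0.114, 0.021], 0.56)]
stop_notch [([0.61, -0.114, 0.017], 0.57)]
end_notch
[... 936 characters left out ...]
.62), ([0.607, -0.007, 0.044], 0.58)]
stop_notch [([0.612, -0.04, 0.024], 0.77), ([0.773, -0.21, 0.044], 0.69)]
end_notch [([0.614, -0.043, 0.022], 0.93)]
gauge [([0.424, -0.303, 0.035], 0.75)]
gauge_grip [([0.602, -0.006, 0.045], 0.73), ([0.424, -0.298, 0.031], 0.56)]
thick_tooth [([0.623, -0.017, 0.059], 0.68), ([0.428, -0.304, 0.035], 0.6)]
thin_tooth [([0.425, -0.3, 0.038], 0.58)]
bar [([0.622, -0.025, 0.062], 0.76), ([0.604, -0.006, 0.044], 0.31)]
bar_grip [([0.622, -0.022, 0.061], 0.65)]
glass [([0.518, -0.432, 0.038], 0.94)]
shaker []
mug [([0.773, -0.208, 0.04], 0.63)]
slat_1_mid [([0.605, 0.095, 0.044], 0.75)]
slat_4_mid [([0.436, 0.275, 0.022], 0.96), ([0.773, -0.209, 0.04], 0.63)]
```

View pics/side0.png

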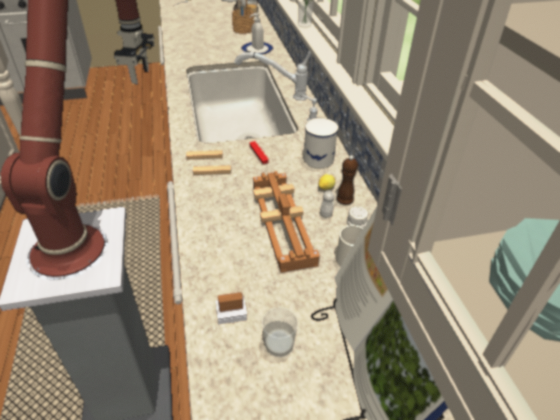

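View pics/top0.png

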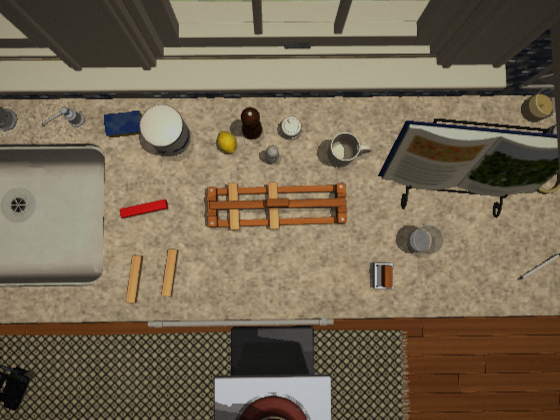

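```bash
cat > h.py <<'E'
from workcell import ctrl
import cv2,numpy as np
def snap(n,name=None):
    p=ctrl.camera(n)
    if name: cv2.imwrite(f"pics/{name}.png",p["color"][:,:,::-1])
    return p
def crop(p,r,s,name):
    x0,y0,x1,y1=r
    c=cv2.resize(p["color"][y0:y1,x0:x1,::-1],None,fx=s,fy=s,interpolation=cv2.INTER_CUBIC); cv2.imwrite(f"pics/{name}.png",c)
def unproj(p,px,z):
    px=np.atleast_2d(np.asarray(px,float)); R,_=cv2.Rodrigues(np.asarray(p["rvec"],float)); t=np.asarray(p["tvec"],float).ravel()
    d=np.c_[px,np.ones(len(px))]@np.linalg.inv(p["K"]).T@R   # R^T d
    C=-R.T@t
    s=(z-C[2])/d[:,2]
    return C+d*s[:,None]
def proj(p,X):
    return cv2.projectPoints(np.asarray(X,float).reshape(-1,1,3),np.asarray(p["rvec"],float),np.asarray(p["tvec"],float),p["K"],None)[0].reshape(-1,2)
E
python3 - <<'E'
from h import *
p=snap("top")
import pickle; pickle.dump(p,open("top0.pkl","wb"))
crop(p,(195,165,360,245),4.8,"rack0"); crop(p,(110,190,210,310),5,"spare0"); crop(p,(340,220,460,310),6,"gauge0")
E
```

```text
(no output)
```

View pics/rack0.png

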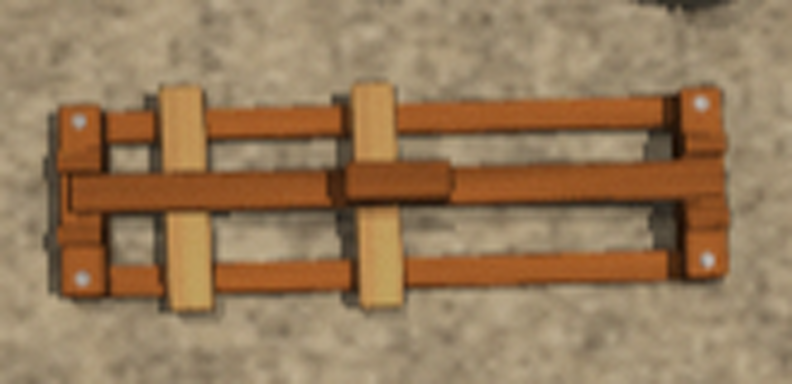

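View pics/spare0.png

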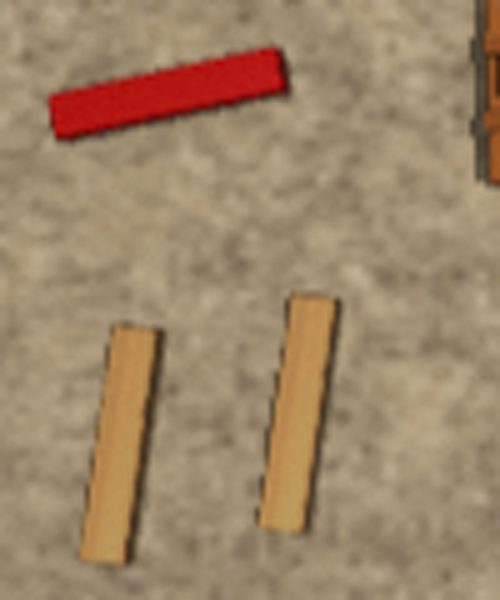

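View pics/gauge0.png

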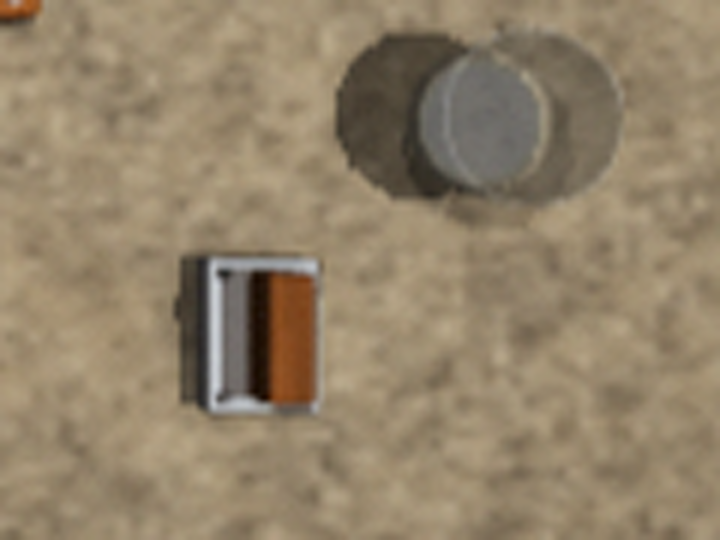

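Run:
```python
from h import *
import pickle
from scipy.optimize import least_squares
p=pickle.load(open("top0.pkl","rb"))
def up(c,s,o,z): return unproj(p,np.array(c)/s+np.array(o)-0.0,z)
print("cam",-cv2.Rodrigues(np.array(p["rvec"],float))[0].T@np.array(p["tvec"],float).ravel())
# -x is image down
c=[(60,105),(102,105),(105,295),(62,297),(680,90),(720,87),(727,277),(687,280)]
M=np.array([(.055,.190),(.055,.165),(-.055,.165),(-.055,.19),(.055,-.165),(.055,-.19),(-.055,-.19),(-.055,-.165)])
W=up(c,4.8,(195,165),.058)[:,:2]
def tf(q,M): 
    C,S=np.cos(q[2]),np.sin(q[2]); return M@np.array([[C,S],[-S,C]])+q[:2]
f=lambda q:(tf(q,M)-W).ravel()
r=least_squares(f,[.62,-.03,0]); print("rack",r.x,np.round(f(r.x).reshape(-1,2)*1000,1))
q=r.x
def torack(P): 
    C,S=np.cos(q[2]),np.sin(q[2]); return (P-q[:2])@np.array([[C,-S],[S,C]])
for c in ([(161,88),(204,88),(212,310),(171,312)],[(352,85),(394,85),(404,306),(361,309)]):
    P=up(c,4.8,(195,165),.042)[:,:2]; print("slat",torack(P).round(4).tolist(),torack(P).mean(0))
P=up([(350,163),(452,163),(452,200),(348,202)],4.8,(195,165),.096)[:,:2]; print("bargrip",P,P.mean(0),torack(P).mean(0))
P=up([(68,177),(725,163),(725,197),(71,213)],4.8,(195,165),.060)[:,:2]; print("bar",torack(P),torack(P).mean(0))
for c in ([(113,326),(160,328),(128,564),(80,561)],[(291,295),(338,298),(306,531),(259,526)]):
    P=up(c,5,(110,190),.022)[:,:2]; a=(P[0]+P[1]-P[2]-P[3]);print("spare",P.round(4).tolist(),P.mean(0),np.degrees(np.arctan2(a[1],a[0])))
P=up([(208,257),(320,258),(318,414),(207,412)],6,(340,220),.028)[:,:2];print("gplate",P,P.mean(0))
P=up([(271,272),(316,274),(314,403),(269,401)],6,(340,220),.073)[:,:2];print("ghandle",P,P.mean(0))
```

```text
cam [ 0.48273672 -0.00155859  1.44198459]
rack [ 0.6165498  -0.01830807  0.01462142] [[ 0.7  3.1]
 [ 1.3  1.8]
 [-1.2  1.5]
 [-0.8  2.4]
 [ 1.6 -0.9]
 [ 0.5 -3.2]
 [-1.6 -3.6]
 [-0.5 -1.2]]
slat [[0.0647, 0.131], [0.0641, 0.1065], [-0.0631, 0.1046], [-0.0636, 0.1279]] [0.00051846 0.11750697]
slat [[0.0635, 0.0218], [0.0629, -0.0023], [-0.0639, -0.0044], [-0.0649, 0.0201]] [-0.00058662  0.00879686]
bargrip [[ 0.62897905  0.00577442]
 [ 0.62827921 -0.050241  ]
 [ 0.60786938 -0.04991795]
 [ 0.60749078  0.00713048]] [ 0.6181546  -0.02181351] [ 0.00155338 -0.00352853]
bar [[ 0.01307541  0.18284202]
 [ 0.01095352 -0.18762099]
 [-0.00831821 -0.18684035]
 [-0.00730387  0.18149229]] [ 0.00210171 -0.00253176]
spare [[0.4864, 0.3793], [0.485, 0.3536], [0.3573, 0.3697], [0.3593, 0.3958]] [0.42198403 0.37460755] -7.267193180587064
spare [[0.5021, 0.282], [0.5001, 0.2562], [0.3736, 0.2731], [0.3767, 0.2987]] [0.43810789 0.27749441] -7.613437203523254
gplate [[ 0.45644152 -0.28458785]
 [ 0.45527136 -0.3359263 ]
 [ 0.38465752 -0.33259487]
 [ 0.38629363 -0.2819615 ]] [ 0.42066601 -0.30876763]
ghandle [[ 0.45028749 -0.30332618]
 [ 0.44912829 -0.32326841]
 [ 0.3926057  -0.32045496]
 [ 0.39376669 -0.30058815]] [ 0.42144704 -0.31190942]
```

```bash
cat >> h.py <<'E'
def yang(R): return np.degrees(np.arctan2(R[1,1],R[0,1]))
def plan(pos,ang=None,step=.055,n=None,base=None):
    """rows from now to TCP pos with tool y at world angle ang (deg, mod 180)"""
    s=ctrl.observe(); R=s["tcp_rot"]; P=s["eef_pos"]
    a=yang(R); print("now",P.round(4),"ang",round(a,2),"F",s["wrist_force"].round(1),"gap",round(s["finger_gap"],3),"t",s["time"],"q7",round(s["q"][6]))
    d=0 if ang is None else (ang-a+90)%180-90
    pos=np.array(pos,float); D=pos-P
    n=n or max(1,int(np.ceil(max(np.linalg.norm(D)/step,abs(np.radians(d))/.18))))
    rows=[]
    for i in range(n):
        t=np.radians(a+d*i/n); y=np.array([np.cos(t),np.sin(t),0]); z=np.array([0,0,-1.]); x=np.cross(y,z)
        v=D/n; rows.append("%.4f %.4f %.4f %.4f"%(v@x,v@y,v@z,-np.radians(d/n)))
    print(n,"rows, last sums"); print("; ".join(rows))
E
python3 -c "
from h import *
plan([.618,-.022,.2],0.8)"
```

```text
now [0.2361 0.6056 0.1953] ang 68.7 F [ 0.1  0.9 -0.2] gap 0.995 t 1.55 q7 -2
14 rows, last sums
-0.0417 -0.0319 -0.0003 0.0846; -0.0442 -0.0282 -0.0003 0.0846; -0.0465 -0.0244 -0.0003 0.0846; -0.0484 -0.0204 -0.0003 0.0846; -0.0499 -0.0162 -0.0003 0.0846; -0.0511 -0.0119 -0.0003 0.0846; -0.0519 -0.0076 -0.0003 0.0846; -0.0524 -0.0031 -0.0003 0.0846; -0.0525 0.0013 -0.0003 0.0846; -0.0522 0.0057 -0.0003 0.0846; -0.0515 0.0101 -0.0003 0.0846; -0.0504 0.0144 -0.0003 0.0846; -0.0490 0.0187 -0.0003 0.0846; -0.0473 0.0227 -0.0003 0.0846
```

Request:
{"method": "move_arm", "body": {"plan": "-0.042 -0.032 0 0.085; -0.044 -0.028 0 0.085; -0.0465 -0.0245 0 0.085; -0.048 -0.020 0 0.085; -0.050 -0.016 0 0.085; -0.051 -0.012 0 0.085; -0.052 -0.0075 0 0.085; -0.052 -0.003 0 0.085; -0.052 0.001 0 0.085; -0.052 0.006 0 0.085", "fingers": -1}}

```text
time: 2.8
eef_pos: [0.5088, 0.1571, 0.1956]
tcp_rot: [[-0.34, 0.941, 0.001], [0.941, 0.34, 0.001], [0.0, 0.001, -1.0]]
wrist_force: [0.0, 0.4, 0.7]
finger_gap: 1.002
```

```bash
python3 -c "
from h import *
plan([.618,-.022,.2],0.8)"
```

```text
now [0.5088 0.1571 0.1956] ang 19.86 F [0.  0.4 0.7] gap 1.002 t 2.8 q7 8
4 rows, last sums
-0.0514 0.0105 -0.0011 0.0832; -0.0503 0.0147 -0.0011 0.0832; -0.0489 0.0188 -0.0011 0.0832; -0.0472 0.0228 -0.0011 0.0832
```

Request:
{"method": "move_arm", "body": {"plan": "-0.051 0.0105 0 0.083; -0.050 0.015 0 0.083; -0.049 0.019 0 0.083; -0.047 0.023 0 0.083; 0 0 0.02 0; 0 0 0 0; 0 0 0 0"}}

```text
time: 3.68
eef_pos: [0.6182, -0.0183, 0.1757]
tcp_rot: [[-0.019, 1.0, 0.0], [1.0, 0.019, 0.001], [0.001, 0.0, -1.0]]
wrist_force: [-0.1, -0.1, 0.2]
finger_gap: 1.002
```

```bash
python3 -c "
from h import *
p=snap('side');crop(p,(220,140,360,290),4,'a1');p=snap('top','a1t')
plan([.618,-.022,.062],0.8,step=.03)"
```

```text
now [ 0.6184 -0.0185  0.1762] ang 1.08 F [-0.  -0.1  0.4] gap 1.0 t 3.775 q7 13
4 rows, last sums
-0.0009 -0.0001 0.0285 0.0012; -0.0009 -0.0001 0.0285 0.0012; -0.0009 -0.0001 0.0285 0.0012; -0.0009 -0.0001 0.0285 0.0012
```

View pics/a1.png

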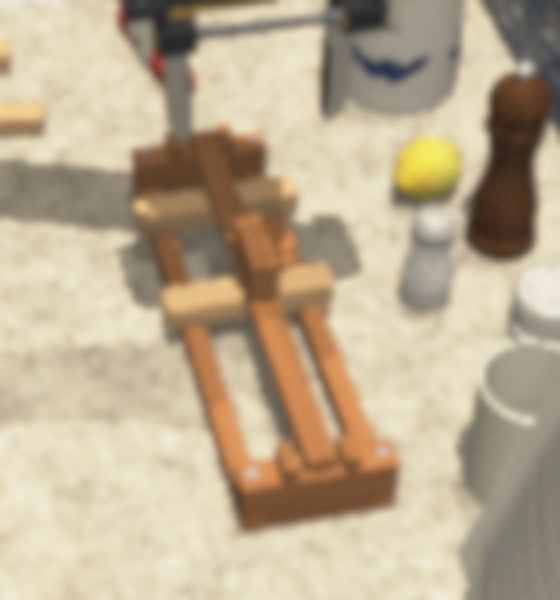

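The bar is still in the notches (its grip at crop (265,245)), and the open gripper is above it. Next I descend and grip.

Request:
{"method": "move_arm", "body": {"plan": "-0.001 0 0.0285 0.002; -0.001 0 0.0285 0.002; -0.001 0 0.0285 0; -0.001 0 0.0285 0; 0 0 0 0"}}

```text
time: 4.4
eef_pos: [0.6166, -0.0227, 0.0599]
tcp_rot: [[-0.014, 1.0, -0.004], [1.0, 0.014, 0.0], [0.001, -0.004, -1.0]]
wrist_force: [-0.2, 0.2, 1.0]
finger_gap: 0.997
```

Request:
{"method": "move_arm", "body": {"plan": "0 0 0 0; 0 0 0 0; 0 0 0 0; 0 0 0 0; 0 0 0 0; 0 0 0 0", "fingers": 1}}

```text
time: 5.15
eef_pos: [0.6181, -0.0235, 0.0613]
tcp_rot: [[-0.013, 1.0, -0.0], [1.0, 0.013, 0.0], [0.0, -0.0, -1.0]]
wrist_force: [-0.3, -0.0, 0.9]
finger_gap: 0.402
```

Request:
{"method": "move_arm", "body": {"plan": "0 0 0 0; 0 0 0 0; 0 0 0 0; 0 0 0 0"}}

```text
time: 5.65
eef_pos: [0.6184, -0.0235, 0.0613]
tcp_rot: [[-0.013, 1.0, 0.001], [1.0, 0.013, -0.0], [-0.0, 0.001, -1.0]]
wrist_force: [0.7, -0.5, -0.8]
finger_gap: 0.236
```

Request:
{"method": "move_arm", "body": {"plan": "0 0 -0.02 0; 0 0 -0.03 0; 0 0 -0.03 0; 0 0 0 0"}}

```text
time: 6.15
eef_pos: [0.6192, -0.0239, 0.143]
tcp_rot: [[-0.013, 1.0, 0.004], [1.0, 0.013, -0.0], [-0.0, 0.004, -1.0]]
wrist_force: [-0.6, -0.4, -2.0]
finger_gap: 0.234
```

```bash
python3 -c "
from h import *
p=snap('side','a2')
plan([.475,-.06,.145],0)"
```

```text
now [ 0.6178 -0.0235  0.1412] ang 0.75 F [ 0.2  0.2 -2.7] gap 0.237 t 6.2 q7 14
3 rows, last sums
-0.0115 -0.0478 -0.0013 0.0043; -0.0117 -0.0477 -0.0013 0.0043; -0.0119 -0.0476 -0.0013 0.0043
```

View pics/a2.png

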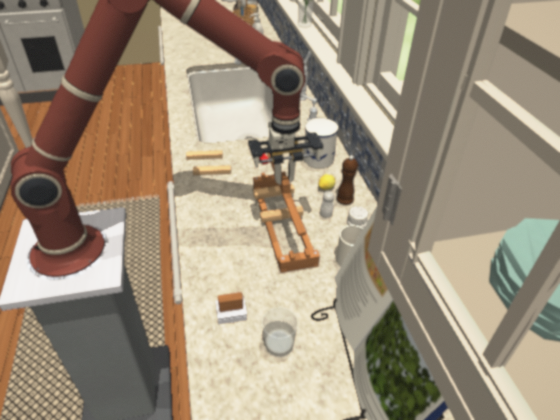

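Request:
{"method": "move_arm", "body": {"plan": "-0.0115 -0.048 0 0.0045; -0.012 -0.048 0 0.0045; -0.012 -0.0475 0 0.0045; 0 0 0.03 0; 0 0 0.03 0; 0 0 0.03 0; 0 0 0.022 0; 0 0 0.01 0; 0 0 0 0; 0 0 0 0"}}

```text
time: 7.45
eef_pos: [0.4752, -0.0604, 0.0197]
tcp_rot: [[0.0, 1.0, 0.001], [1.0, -0.0, -0.0], [-0.0, 0.001, -1.0]]
wrist_force: [0.6, 0.9, -1.6]
finger_gap: 0.234
```

```bash
python3 -c "
from h import *
plan([.475,-.06,.0165],0)"
```

```text
now [ 0.4752 -0.0604  0.0197] ang -0.03 F [ 0.6  0.9 -1.6] gap 0.234 t 7.45 q7 24
1 rows, last sums
0.0004 -0.0002 0.0032 -0.0005
```

Request:
{"method": "move_arm", "body": {"plan": "0 0 0.0035 0; 0 0 0 0; 0 0 0 0"}}

```text
time: 7.82
eef_pos: [0.475, -0.0602, 0.016]
tcp_rot: [[0.0, 1.0, 0.0], [1.0, -0.0, -0.0], [-0.0, 0.0, -1.0]]
wrist_force: [0.6, -0.4, -1.5]
finger_gap: 0.232
```

Request:
{"method": "move_arm", "body": {"plan": "0 0 0 0; 0 0 0 0; 0 0 0 0; 0 0 0 0", "fingers": -1}}

```text
time: 8.32
eef_pos: [0.4749, -0.0603, 0.0158]
tcp_rot: [[0.0, 1.0, 0.0], [1.0, -0.0, -0.0], [-0.0, 0.0, -1.0]]
wrist_force: [0.9, -0.3, -0.6]
finger_gap: 0.616
```

Request:
{"method": "move_arm", "body": {"plan": "0 0 -0.03 0; 0 0 -0.05 0; 0 0 -0.05 0"}}

```text
time: 8.7
eef_pos: [0.4744, -0.0602, 0.147]
tcp_rot: [[0.001, 1.0, -0.001], [1.0, -0.001, -0.0], [-0.0, -0.001, -1.0]]
wrist_force: [0.4, 0.5, -0.3]
finger_gap: 0.936
```

```bash
python3 -c "
from h import *
plan([.438,.2775,.12],82.5)"
```

```text
now [ 0.4744 -0.0602  0.147 ] ang -0.04 F [ 0.4  0.5 -0.3] gap 0.936 t 8.7 q7 18
9 rows, last sums
0.0375 -0.0041 0.0030 -0.1601; 0.0377 0.0020 0.0030 -0.1601; 0.0369 0.0079 0.0030 -0.1601; 0.0352 0.0137 0.0030 -0.1601; 0.0325 0.0191 0.0030 -0.1601; 0.0291 0.0241 0.0030 -0.1601; 0.0248 0.0284 0.0030 -0.1601; 0.0200 0.0320 0.0030 -0.1601; 0.0146 0.0348 0.0030 -0.1601
```

Request:
{"method": "move_arm", "body": {"plan": "0.0375 -0.004 0.003 -0.16; 0.0375 0.002 0.003 -0.16; 0.037 0.008 0.003 -0.16; 0.035 0.0135 0.003 -0.16; 0.0325 0.019 0.003 -0.16; 0.029 0.024 0.003 -0.16; 0.025 0.0285 0.003 -0.16; 0.02 0.032 0.003 -0.16; 0.0145 0.035 0.003 -0.16; 0 0 0 0"}}

```text
time: 9.95
eef_pos: [0.4372, 0.2808, 0.1185]
tcp_rot: [[-0.992, 0.125, -0.001], [0.125, 0.992, 0.002], [0.001, 0.002, -1.0]]
wrist_force: [-0.6, -0.3, -0.1]
finger_gap: 0.996
```

```bash
python3 -c "
from h import *
p=snap('top','b1'); crop(p,(90,130,490,310),2,'b1c')
for l in ('slat_4_mid','bar','gauge'): print(l,[(np.round(d['at'],3).tolist(),round(d['score'],2)) for d in ctrl.look_for(l,p)])
plan([.438,.2775,.005],82.5,step=.035)"
```

```text
slat_4_mid [([0.475, 0.274, 0.024], 0.56)]
bar [([0.476, -0.058, 0.015], 0.87)]
gauge [([0.422, -0.3, 0.032], 0.78)]
now [0.4388 0.2755 0.1187] ang 82.31 F [-0.4  0.1  0.8] gap 1.0 t 10.15 q7 46
4 rows, last sums
0.0003 0.0005 0.0284 -0.0008; 0.0003 0.0005 0.0284 -0.0008; 0.0003 0.0005 0.0284 -0.0008; 0.0003 0.0005 0.0284 -0.0008
```

View pics/b1c.png

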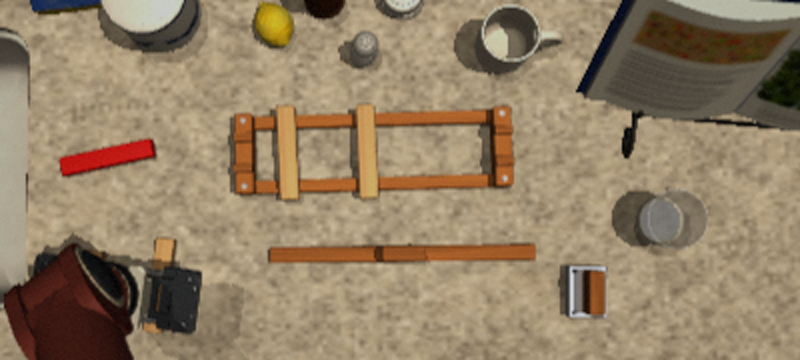

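The bar lies on the worktop at crop (402,253), the rack is clear, and the gripper is over the near spare. Next I descend on it.

Request:
{"method": "move_arm", "body": {"plan": "0 0.0005 0.028 0; 0 0.0005 0.028 0; 0 0.0005 0.028 0; 0 0 0.028 0; 0 0 0 0"}}

```text
time: 10.78
eef_pos: [0.4378, 0.2764, 0.0054]
tcp_rot: [[-0.991, 0.133, -0.003], [0.133, 0.991, -0.004], [0.003, -0.004, -1.0]]
wrist_force: [-0.0, -0.6, 0.7]
finger_gap: 0.999
```

Request:
{"method": "move_arm", "body": {"plan": "0 0 0 0; 0 0 0 0; 0 0 0 0; 0 0 0 0; 0 0 0 0; 0 0 0 0; 0 0 0 0; 0 0 0 0; 0 0 0 0", "fingers": 1}}

```text
time: 11.9
eef_pos: [0.4387, 0.2787, 0.0067]
tcp_rot: [[-0.991, 0.131, -0.0], [0.131, 0.991, -0.0], [0.0, -0.0, -1.0]]
wrist_force: [-0.3, -0.2, 0.1]
finger_gap: 0.081
```

Request:
{"method": "move_arm", "body": {"plan": "0 0 -0.02 0; 0 0 -0.03 0; 0 0 -0.04 0; 0 0 -0.04 0; 0 0 0 0"}}

```text
time: 12.52
eef_pos: [0.4406, 0.28, 0.1397]
tcp_rot: [[-0.991, 0.131, 0.006], [0.131, 0.991, 0.004], [-0.005, 0.005, -1.0]]
wrist_force: [-0.1, 0.4, 0.5]
finger_gap: 0.006
```

Run:
```python
from h import *
q=[.6165,-.0183,.0146]
C,S=np.cos(q[2]),np.sin(q[2])
x,y=0,-.121
X,Y=q[0]+C*x-S*y,q[1]+S*x+C*y; print(X,Y)
plan([X,Y,.13],90.84)
```

```text
0.6182665372392596 -0.13928710404907751
now [0.4406 0.28   0.1397] ang 82.47 F [-0.1  0.4  0.5] gap 0.006 t 12.525 q7 46
9 rows, last sums
-0.0257 -0.0436 0.0011 -0.0162; -0.0250 -0.0440 0.0011 -0.0162; -0.0242 -0.0444 0.0011 -0.0162; -0.0235 -0.0448 0.0011 -0.0162; -0.0228 -0.0452 0.0011 -0.0162; -0.0221 -0.0455 0.0011 -0.0162; -0.0213 -0.0459 0.0011 -0.0162; -0.0206 -0.0462 0.0011 -0.0162; -0.0198 -0.0466 0.0011 -0.0162
```

The fingers shut fully on nothing, so I look.

```bash
python3 -c "
from h import *
p=snap('top','b2'); crop(p,(100,190,220,310),5,'b2c')
p=snap('side','b2s'); crop(p,(150,100,290,200),5,'b2sc')
"
```

```text
(no output)
```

View pics/b2c.png

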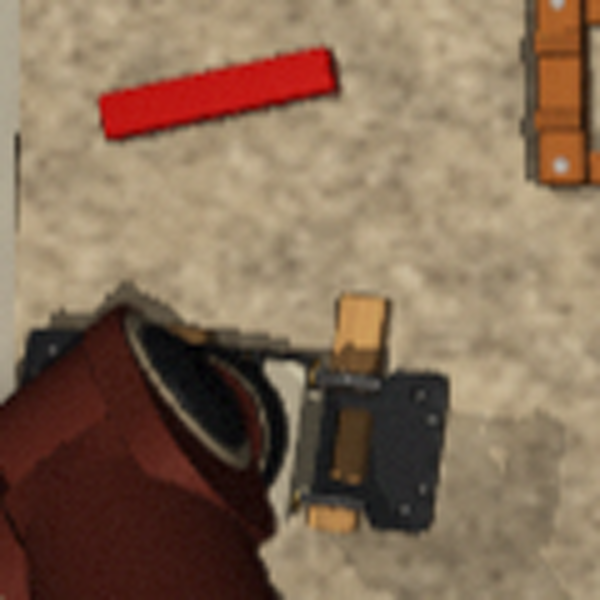

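View pics/b2sc.png

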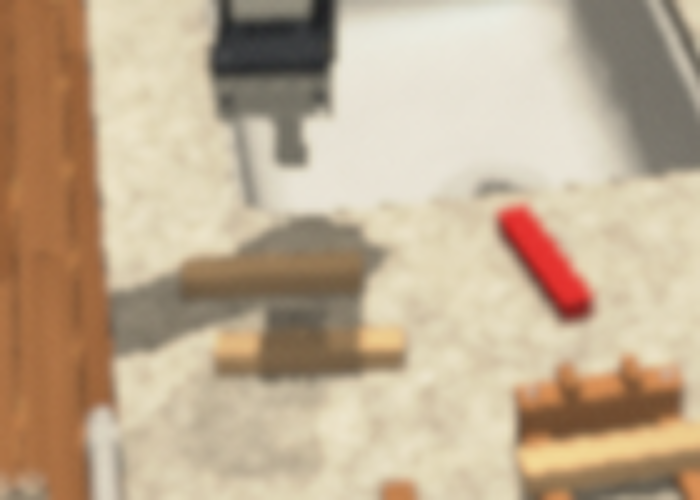

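```bash
python3 -c "
from h import *
for n in('top','side'):
    p=snap(n); P=ctrl.observe()['eef_pos']
    c=p['color'][:,:,::-1].copy()
    a=[P,P+[0,0,.019],P+[0,0,.084],[P[0],P[1],0],[P[0],P[1],.022]]
    pp=proj(p,a); print(n,pp.round(1).tolist())
    s=6; x0,y0=(pp.mean(0)-50).astype(int)
    im=cv2.resize(c[y0:y0+100,x0:x0+100],None,fx=s,fy=s,interpolation=cv2.INTER_CUBIC)
    for i,u in enumerate(pp): cv2.circle(im,tuple(((u-[x0,y0])*s).astype(int)),4,[(0,0,255),(0,255,0),(255,0,0),(255,0,255),(0,255,255)][i],-1)
    cv2.imwrite(f'pics/b3{n}.png',im)
"
```

```text
top [[160.5, 274.0], [158.9, 274.3], [152.8, 275.4], [171.0, 272.2], [169.5, 272.5]]
side [[207.7, 139.6], [207.2, 134.6], [205.4, 116.8], [211.1, 173.0], [210.6, 167.9]]
```

View pics/b3top.png

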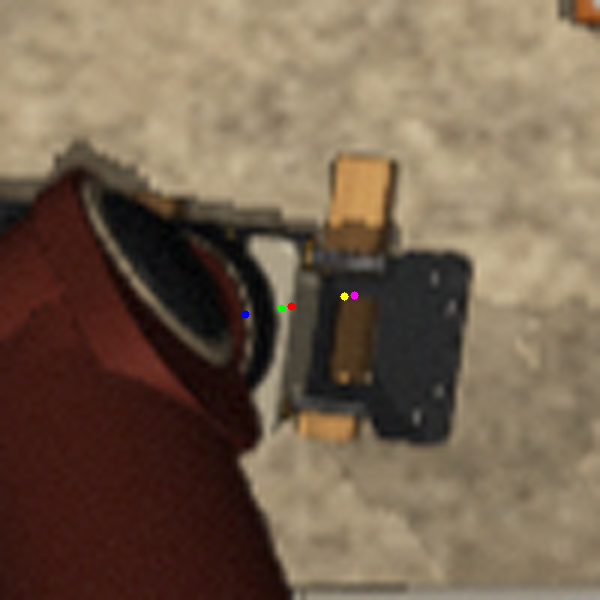

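View pics/b3side.png

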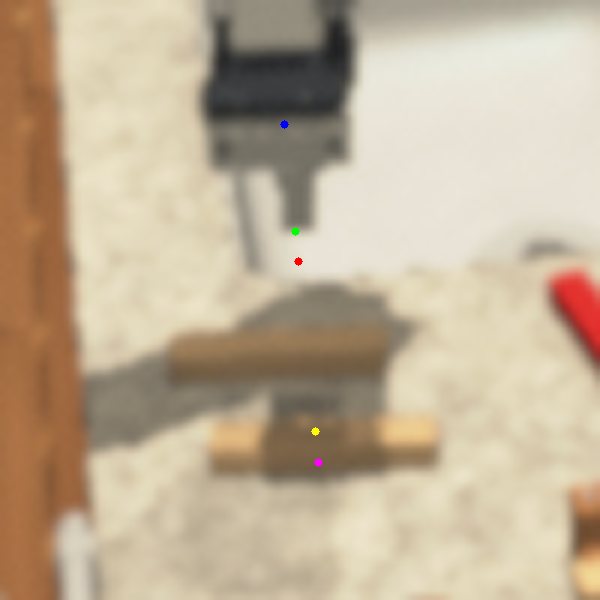

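The shut tips appear about 19 mm above the reported TCP (at the "grasp point"), so the jaws closed above the slat. I will go lower in small steps while watching the force.

Request:
{"method": "move_arm", "body": {"plan": "0 0 0 0; 0 0 0.03 0; 0 0 0.03 0; 0 0 0.03 0; 0 0 0.03 0; 0 0 0 0; 0 0 0 0; 0 0 0 0; 0 0 0 0", "fingers": -1}}

```text
time: 13.85
eef_pos: [0.4392, 0.2791, 0.0177]
tcp_rot: [[-0.991, 0.131, 0.002], [0.131, 0.991, 0.001], [-0.001, 0.001, -1.0]]
wrist_force: [-0.8, 0.0, 0.2]
finger_gap: 0.924
```

```bash
python3 -c "
from h import *
plan([.438,.2775,-0.01],82.5,n=4)
p=snap('side'); P=ctrl.observe()['eef_pos']
pp=proj(p,[P]); crop(p,(150,110,290,210),5,'b4'); print((pp-[150,110])*5, ctrl.observe()['q'])"
```

```text
now [0.4392 0.2791 0.0177] ang 82.48 F [-0.8  0.   0.2] gap 0.924 t 13.85 q7 45
4 rows, last sums
0.0003 -0.0004 0.0069 -0.0001; 0.0003 -0.0004 0.0069 -0.0001; 0.0003 -0.0004 0.0069 -0.0001; 0.0003 -0.0004 0.0069 -0.0001
[[305.41294706 293.64213736]] [-33.40111499  38.41690181  -2.18002774 113.06599965   2.84643216
  28.47598346  44.86848698]
```

View pics/b4.png

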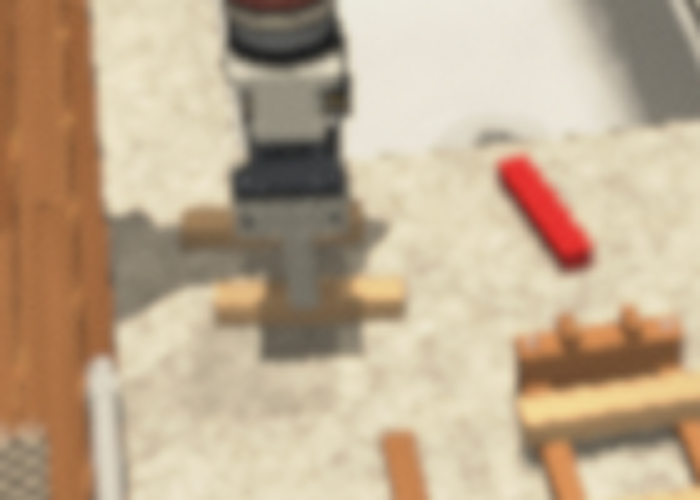

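```bash
python3 -c "
from h import *
p=snap('side'); P=ctrl.observe()['eef_pos']; print(P)
for off in(.046,.06):
  for z in (.01,.02,.03,.04,.05):
    print(off,z,(proj(p,[[P[0]-off*.13,P[1]-off*.99,z]])-[150,110])*5)"
```

```text
[0.4390145  0.27891045 0.01739702]
0.046 0.01 [[304.63769633 343.52485582]]
0.046 0.02 [[303.41529422 331.65734318]]
0.046 0.03 [[302.18223907 319.68640709]]
0.046 0.04 [[300.93839102 307.61068965]]
0.046 0.05 [[299.68360774 295.42880909]]
0.06 0.01 [[304.17446357 356.33376561]]
0.06 0.02 [[302.94141169 344.43847395]]
0.06 0.03 [[301.69753779 332.43878202]]
0.06 0.04 [[300.4426988  320.33330935]]
0.06 0.05 [[299.17674906 308.12065101]]
```

Request:
{"method": "move_arm", "body": {"plan": "0 0 0.007 0; 0 0 0.007 0; 0 0 0 0; 0 0 0 0"}}

```text
time: 14.45
eef_pos: [0.4386, 0.2787, 0.0025]
tcp_rot: [[-0.991, 0.131, -0.0], [0.131, 0.991, -0.0], [0.0, -0.0, -1.0]]
wrist_force: [0.2, 0.2, 0.2]
finger_gap: 0.994
```

Request:
{"method": "move_arm", "body": {"plan": "0 0 0.005 0; 0 0 0.005 0; 0 0 0 0; 0 0 0 0"}}

```text
time: 14.95
eef_pos: [0.4387, 0.2787, -0.0073]
tcp_rot: [[-0.991, 0.131, -0.0], [0.131, 0.991, -0.0], [0.0, -0.0, -1.0]]
wrist_force: [0.5, 0.1, 0.1]
finger_gap: 0.998
```

Request:
{"method": "move_arm", "body": {"plan": "0 0 0.0035 0; 0 0 0 0; 0 0 0 0"}}

```text
time: 15.32
eef_pos: [0.4387, 0.2787, -0.0108]
tcp_rot: [[-0.991, 0.131, -0.0], [0.131, 0.991, -0.0], [0.0, -0.0, -1.0]]
wrist_force: [0.8, 0.4, 0.5]
finger_gap: 0.997
```

Request:
{"method": "move_arm", "body": {"plan": "0 0 0 0; 0 0 0 0; 0 0 0 0; 0 0 0 0; 0 0 0 0; 0 0 0 0; 0 0 0 0; 0 0 0 0; 0 0 0 0", "fingers": 1}}

```text
time: 16.45
eef_pos: [0.4387, 0.2789, -0.0108]
tcp_rot: [[-0.991, 0.131, 0.0], [0.131, 0.991, 0.0], [-0.0, 0.0, -1.0]]
wrist_force: [0.0, 0.4, -0.5]
finger_gap: 0.275
```

The gap of 0.275 is about 26 mm, so the slat is held. Next I lift it.

Request:
{"method": "move_arm", "body": {"plan": "0 0 -0.02 0; 0 0 -0.04 0; 0 0 -0.045 0; 0 0 -0.04 0; 0 0 0 0"}}

```text
time: 17.08
eef_pos: [0.4404, 0.2798, 0.137]
tcp_rot: [[-0.991, 0.131, 0.005], [0.131, 0.991, 0.004], [-0.005, 0.004, -1.0]]
wrist_force: [-0.3, -1.0, -1.4]
finger_gap: 0.276
```

```bash
cat > d.py <<'E'
from h import *
import sys
q=[.6165,-.0183,.0146]
C,S=np.cos(q[2]),np.sin(q[2])
def w(x,y): return q[0]+C*x-S*y,q[1]+S*x+C*y
E
python3 - <<'E'
from d import *
plan([*w(0,-.121),.13],90.84,n=9)
E
```

```text
now [0.4404 0.2798 0.137 ] ang 82.46 F [-0.3 -1.  -1.4] gap 0.276 t 17.075 q7 46
9 rows, last sums
-0.0257 -0.0436 0.0008 -0.0162; -0.0250 -0.0440 0.0008 -0.0162; -0.0243 -0.0444 0.0008 -0.0162; -0.0235 -0.0448 0.0008 -0.0162; -0.0228 -0.0451 0.0008 -0.0162; -0.0221 -0.0455 0.0008 -0.0162; -0.0213 -0.0459 0.0008 -0.0162; -0.0206 -0.0462 0.0008 -0.0162; -0.0198 -0.0465 0.0008 -0.0162
```

Request:
{"method": "move_arm", "body": {"plan": "-0.0255 -0.0435 0 -0.016; -0.025 -0.044 0 -0.016; -0.0245 -0.0445 0 -0.016; -0.0235 -0.045 0 -0.016; -0.023 -0.045 0 -0.016; -0.022 -0.0455 0 -0.016; -0.0215 -0.046 0 -0.016; -0.0205 -0.046 0 -0.016; -0.02 -0.0465 0 -0.016; 0 0 0 0"}}

```text
time: 18.32
eef_pos: [0.6154, -0.1475, 0.1316]
tcp_rot: [[-1.0, -0.004, -0.004], [-0.004, 1.0, -0.004], [0.004, -0.004, -1.0]]
wrist_force: [-0.1, 0.3, -1.3]
finger_gap: 0.275
```

Run:
```python
from d import *
plan([*w(0,-.121),.02],90.84,n=4)
```

```text
now [ 0.6154 -0.1475  0.1316] ang 90.22 F [-0.1  0.3 -1.3] gap 0.275 t 18.325 q7 98
4 rows, last sums
-0.0007 0.0021 0.0279 -0.0027; -0.0007 0.0020 0.0279 -0.0027; -0.0007 0.0020 0.0279 -0.0027; -0.0007 0.0020 0.0279 -0.0027
```

Request:
{"method": "move_arm", "body": {"plan": "0 0 0.03 0; 0 0 0.03 0; 0 0 0 0; 0 0 0 0; 0 0 0 0"}}

```text
time: 18.95
eef_pos: [0.6176, -0.1404, 0.0756]
tcp_rot: [[-1.0, -0.013, 0.002], [-0.013, 1.0, -0.0], [-0.002, -0.0, -1.0]]
wrist_force: [-0.0, 0.1, -1.2]
finger_gap: 0.273
```

Run:
```python
from d import *
plan([*w(0,-.121),.012],90.84,n=4)
p=snap('side'); crop(p,(230,150,340,280),5,'c1')
```

```text
now [ 0.6176 -0.1404  0.0756] ang 90.74 F [-0.   0.1 -1.2] gap 0.273 t 18.95 q7 98
4 rows, last sums
-0.0002 0.0003 0.0159 -0.0004; -0.0002 0.0003 0.0159 -0.0004; -0.0002 0.0003 0.0159 -0.0004; -0.0002 0.0003 0.0159 -0.0004
```

View pics/c1.png

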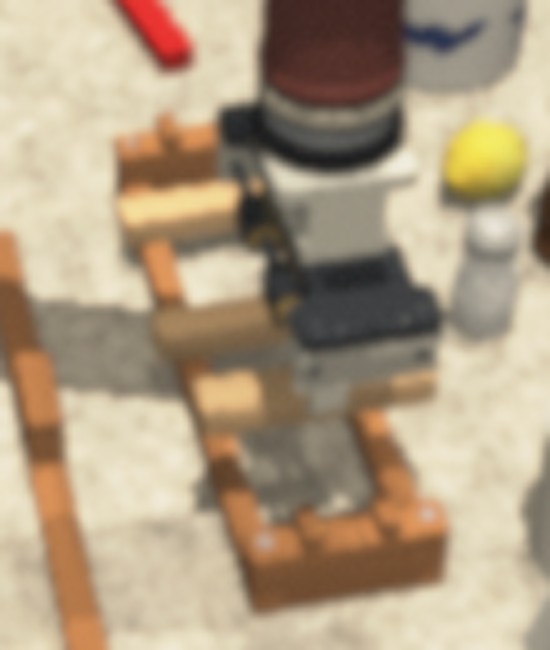

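Request:
{"method": "move_arm", "body": {"plan": "0 0 0.02 0; 0 0 0.02 0; 0 0 0.015 0; 0 0 0.009 0; 0 0 0 0; 0 0 0 0"}}

```text
time: 19.75
eef_pos: [0.6171, -0.1406, 0.0108]
tcp_rot: [[-1.0, -0.013, 0.001], [-0.013, 1.0, -0.0], [-0.001, -0.0, -1.0]]
wrist_force: [-0.4, -0.0, -0.2]
finger_gap: 0.279
```

Request:
{"method": "move_arm", "body": {"plan": "0 0 0 0; 0 0 0 0; 0 0 0 0; 0 0 0 0", "fingers": 0.2}}

```text
time: 20.25
eef_pos: [0.6166, -0.1405, 0.0104]
tcp_rot: [[-1.0, -0.013, 0.0], [-0.013, 1.0, -0.0], [-0.0, -0.0, -1.0]]
wrist_force: [-0.1, 0.2, -0.1]
finger_gap: 0.399
```

Request:
{"method": "move_arm", "body": {"plan": "0 0 -0.01 0; 0 0 -0.03 0; 0 0 -0.04 0; 0 0 -0.04 0; 0 0 0 0"}}

```text
time: 20.88
eef_pos: [0.6195, -0.141, 0.1349]
tcp_rot: [[-1.0, -0.013, 0.009], [-0.013, 1.0, -0.002], [-0.009, -0.002, -1.0]]
wrist_force: [-0.3, -0.2, -0.2]
finger_gap: 0.401
```

Run:
```python
from d import *
plan([.422,.3745,.12],82.7)
```

```text
now [ 0.6195 -0.141   0.1349] ang 90.72 F [-0.3 -0.2 -0.2] gap 0.401 t 20.875 q7 98
11 rows, last sums
0.0174 0.0471 0.0014 0.0127; 0.0180 0.0469 0.0014 0.0127; 0.0186 0.0466 0.0014 0.0127; 0.0191 0.0464 0.0014 0.0127; 0.0197 0.0461 0.0014 0.0127; 0.0203 0.0459 0.0014 0.0127; 0.0209 0.0456 0.0014 0.0127; 0.0215 0.0454 0.0014 0.0127; 0.0221 0.0451 0.0014 0.0127; 0.0226 0.0448 0.0014 0.0127; 0.0232 0.0445 0.0014 0.0127
```

Request:
{"method": "move_arm", "body": {"plan": "0.019 0.052 0 0.014; 0.02 0.0515 0 0.014; 0.0205 0.051 0 0.014; 0.021 0.051 0 0.014; 0.0215 0.0505 0 0.014; 0.0225 0.0505 0 0.014; 0.023 0.05 0 0.014; 0.0235 0.05 0 0.014; 0.0245 0.0495 0 0.014; 0.0255 0.049 0 0.014", "fingers": -0.6}}

```text
time: 22.12
eef_pos: [0.4199, 0.3764, 0.1297]
tcp_rot: [[-0.992, 0.128, -0.001], [0.128, 0.992, -0.001], [0.001, -0.001, -1.0]]
wrist_force: [0.2, -0.0, -0.4]
finger_gap: 0.802
```

Request:
{"method": "move_arm", "body": {"plan": "0 0 0.04 0; 0 0 0.04 0; 0 0 0 0; 0 0 0 0; 0 0 0 0"}}

```text
time: 22.75
eef_pos: [0.4222, 0.3761, 0.052]
tcp_rot: [[-0.992, 0.127, 0.002], [0.127, 0.992, 0.002], [-0.002, 0.003, -1.0]]
wrist_force: [-0.6, -0.7, -0.7]
finger_gap: 0.796
```

Run:
```python
from d import *
plan([.422,.3745,-.0105],82.7)
```

```text
now [0.4222 0.3761 0.052 ] ang 82.68 F [-0.6 -0.7 -0.7] gap 0.796 t 22.75 q7 37
2 rows, last sums
-0.0000 -0.0008 0.0312 -0.0002; -0.0000 -0.0008 0.0312 -0.0002
```

Request:
{"method": "move_arm", "body": {"plan": "0 -0.001 0.03 0; 0 0 0.025 0; 0 0 0.0075 0; 0 0 0 0; 0 0 0 0"}}

```text
time: 23.38
eef_pos: [0.4218, 0.3751, -0.011]
tcp_rot: [[-0.992, 0.127, 0.002], [0.127, 0.992, 0.002], [-0.002, 0.002, -1.0]]
wrist_force: [0.1, -0.3, 0.4]
finger_gap: 0.796
```

Request:
{"method": "move_arm", "body": {"plan": "0 0 0 0; 0 0 0 0; 0 0 0 0; 0 0 0 0; 0 0 0 0; 0 0 0 0; 0 0 0 0; 0 0 0 0", "fingers": 1}}

```text
time: 24.38
eef_pos: [0.421, 0.3745, -0.0123]
tcp_rot: [[-0.992, 0.127, 0.0], [0.127, 0.992, 0.0], [-0.0, 0.0, -1.0]]
wrist_force: [0.0, 1.3, 0.1]
finger_gap: 0.278
```

Request:
{"method": "move_arm", "body": {"plan": "0 0 -0.02 0; 0 0 -0.04 0; 0 0 -0.045 0; 0 0 -0.04 0; 0 0 0 0; 0 0 0 0"}}

```text
time: 25.12
eef_pos: [0.4201, 0.3733, 0.1317]
tcp_rot: [[-0.992, 0.127, -0.002], [0.127, 0.992, -0.002], [0.002, -0.002, -1.0]]
wrist_force: [-0.9, -0.5, -1.0]
finger_gap: 0.274
```

Run:
```python
from d import *
plan([*w(0,-.054),.134],90.84,n=10)
```

```text
now [0.4201 0.3733 0.1317] ang 82.7 F [-0.9 -0.5 -1. ] gap 0.274 t 25.125 q7 37
10 rows, last sums
-0.0252 -0.0417 -0.0002 -0.0142; -0.0246 -0.0420 -0.0002 -0.0142; -0.0240 -0.0424 -0.0002 -0.0142; -0.0234 -0.0427 -0.0002 -0.0142; -0.0228 -0.0431 -0.0002 -0.0142; -0.0222 -0.0434 -0.0002 -0.0142; -0.0216 -0.0437 -0.0002 -0.0142; -0.0210 -0.0440 -0.0002 -0.0142; -0.0203 -0.0443 -0.0002 -0.0142; -0.0197 -0.0446 -0.0002 -0.0142
```

Request:
{"method": "move_arm", "body": {"plan": "-0.025 -0.0415 0 -0.014; -0.0245 -0.042 0 -0.014; -0.024 -0.0425 0 -0.014; -0.0235 -0.0425 0 -0.014; -0.023 -0.043 0 -0.014; -0.022 -0.0435 0 -0.014; -0.0215 -0.0435 0 -0.014; -0.021 -0.044 0 -0.014; -0.0205 -0.0445 0 -0.014; -0.02 -0.0445 0 -0.014"}}

```text
time: 26.38
eef_pos: [0.6168, -0.0724, 0.1302]
tcp_rot: [[-1.0, -0.013, -0.005], [-0.013, 1.0, 0.001], [0.005, 0.001, -1.0]]
wrist_force: [0.6, 0.4, -1.9]
finger_gap: 0.272
```

Request:
{"method": "move_arm", "body": {"plan": "0 0 0.03 0; 0 0 0.03 0; 0 0 0 0; 0 0 0 0; 0 0 0 0"}}

```text
time: 27.0
eef_pos: [0.6188, -0.0709, 0.0739]
tcp_rot: [[-1.0, -0.013, 0.002], [-0.013, 1.0, -0.0], [-0.002, -0.0, -1.0]]
wrist_force: [-1.1, -0.7, -1.6]
finger_gap: 0.277
```

Run:
```python
from d import *
plan([*w(0,-.054),.0095],90.84,n=4)
```

```text
now [ 0.6188 -0.0709  0.0739] ang 90.75 F [-1.1 -0.7 -1.6] gap 0.277 t 27.0 q7 92
4 rows, last sums
0.0004 -0.0003 0.0161 -0.0004; 0.0004 -0.0003 0.0161 -0.0004; 0.0004 -0.0003 0.0161 -0.0004; 0.0004 -0.0003 0.0161 -0.0004
```

Request:
{"method": "move_arm", "body": {"plan": "0.001 -0.001 0.02 -0.002; 0 0 0.02 0; 0 0 0.016 0; 0 0 0.008 0; 0 0 0 0; 0 0 0 0"}}

```text
time: 27.75
eef_pos: [0.6175, -0.0721, 0.0093]
tcp_rot: [[-1.0, -0.015, 0.001], [-0.015, 1.0, -0.0], [-0.001, -0.0, -1.0]]
wrist_force: [0.2, 0.3, -1.2]
finger_gap: 0.278
```

Request:
{"method": "move_arm", "body": {"plan": "0 0 0 0; 0 0 0 0; 0 0 0 0; 0 0 0 0", "fingers": 0.2}}

```text
time: 28.25
eef_pos: [0.617, -0.0721, 0.0089]
tcp_rot: [[-1.0, -0.015, 0.0], [-0.015, 1.0, -0.0], [-0.0, -0.0, -1.0]]
wrist_force: [0.1, -0.3, 0.1]
finger_gap: 0.402
```

Request:
{"method": "move_arm", "body": {"plan": "0 0 -0.01 0; 0 0 -0.03 0; 0 0 -0.04 0; 0 0 -0.04 0; 0 0 0 0"}}

```text
time: 28.88
eef_pos: [0.6199, -0.0723, 0.1333]
tcp_rot: [[-1.0, -0.015, 0.009], [-0.015, 1.0, -0.001], [-0.009, -0.001, -1.0]]
wrist_force: [-0.7, -0.0, -0.5]
finger_gap: 0.399
```

Run:
```python
from d import *
plan([.4215,-.31,.13],87.9)
p=snap('top','d1'); crop(p,(195,165,460,310),3,'d1c')
```

```text
now [ 0.6199 -0.0723  0.1333] ang 90.84 F [-0.7 -0.  -0.5] gap 0.399 t 28.875 q7 92
6 rows, last sums
0.0336 -0.0391 0.0005 0.0085; 0.0333 -0.0394 0.0005 0.0085; 0.0330 -0.0397 0.0005 0.0085; 0.0326 -0.0400 0.0005 0.0085; 0.0323 -0.0403 0.0005 0.0085; 0.0319 -0.0405 0.0005 0.0085
```

View pics/d1c.png

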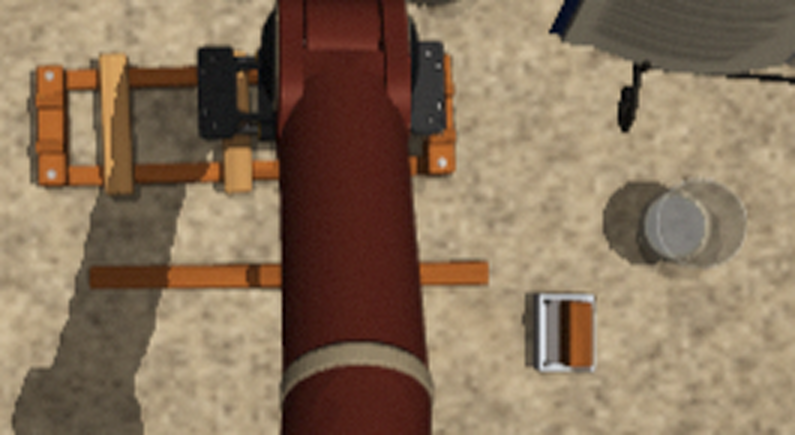

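The gauge is still where it was (crop (565,333)), and slat 1 and the stop end are visible on the left. Next I go to the gauge.

Request:
{"method": "move_arm", "body": {"plan": "0.0335 -0.039 0 0.0085; 0.0335 -0.0395 0 0.0085; 0.033 -0.0395 0 0.0085; 0.0325 -0.04 0 0.0085; 0.0325 -0.04 0 0.0085; 0.032 -0.0405 0 0.0085; 0 0 0 0; 0 0 0 0; 0 0 0 0", "fingers": -0.4}}

```text
time: 30.05
eef_pos: [0.4195, -0.3075, 0.1284]
tcp_rot: [[-0.999, 0.033, -0.0], [0.033, 0.999, 0.001], [0.0, 0.001, -1.0]]
wrist_force: [-0.0, -0.1, -0.0]
finger_gap: 0.697
```

Run:
```python
from d import *
plan([.4215,-.3105,.017],87.9,n=4)
p=snap('top','d2'); crop(p,(195,165,460,310),3,'d2c')
p=snap('side','d2s');
for l in ('gauge','gauge_grip'): print(l,[(np.round(d['at'],3).tolist(),round(d['score'],2)) for d in ctrl.look_for(l,p)])
```

```text
now [ 0.4195 -0.3075  0.1284] ang 88.11 F [-0.  -0.1 -0. ] gap 0.697 t 30.05 q7 119
4 rows, last sums
-0.0005 -0.0007 0.0278 0.0009; -0.0005 -0.0007 0.0278 0.0009; -0.0005 -0.0007 0.0278 0.0009; -0.0005 -0.0007 0.0278 0.0009
gauge [([0.42, -0.323, 0.033], 0.64), ([0.749, -0.177, 0.071], 0.55)]
gauge_grip [([0.421, -0.32, 0.033], 0.67)]
```

View pics/d2c.png

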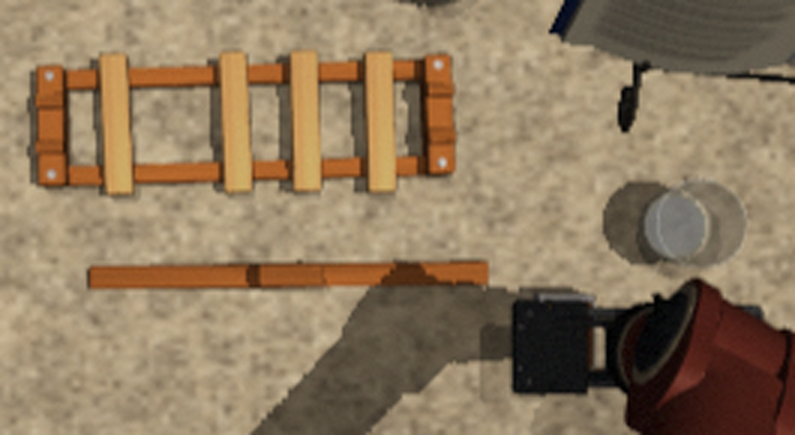

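View pics/d2s.png

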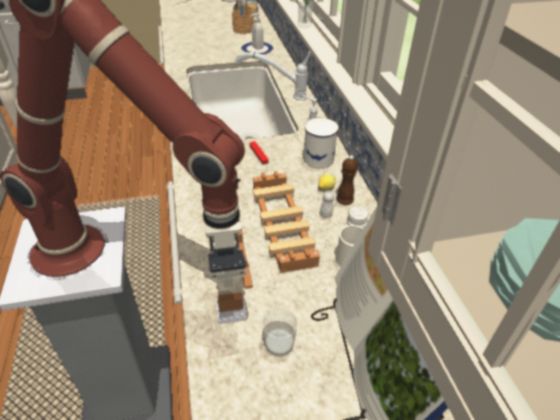

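All four slats now lie across the rails (crop columns 117, 236, 306, 379). Next I descend on the gauge handle.

Request:
{"method": "move_arm", "body": {"plan": "-0.001 -0.001 0.028 0.002; 0 -0.001 0.028 0.002; 0 -0.001 0.028 0; 0 0 0.027 0; 0 0 0 0; 0 0 0 0"}}

```text
time: 31.0
eef_pos: [0.4201, -0.3125, 0.0185]
tcp_rot: [[-0.999, 0.04, 0.001], [0.04, 0.999, -0.001], [-0.001, -0.001, -1.0]]
wrist_force: [0.1, 0.4, 0.2]
finger_gap: 0.699
```

Request:
{"method": "move_arm", "body": {"plan": "0 0 0 0; 0 0 0 0; 0 0 0 0; 0 0 0 0; 0 0 0 0; 0 0 0 0; 0 0 0 0", "fingers": 1}}

```text
time: 31.88
eef_pos: [0.4192, -0.312, 0.0177]
tcp_rot: [[-0.999, 0.04, -0.0], [0.04, 0.999, 0.0], [0.0, 0.0, -1.0]]
wrist_force: [-0.2, 0.7, -0.8]
finger_gap: 0.235
```

Run:
```python
from d import *
import pickle
plan([.4215,-.3105,.1],87.9,n=4)
p=snap('top'); pickle.dump(p,open('top1.pkl','wb')); crop(p,(200,175,355,235),5,'e1')
p=snap('side'); crop(p,(190,270,290,350),6,'e1s')
```

```text
now [ 0.4192 -0.312   0.0177] ang 87.71 F [-0.2  0.7 -0.8] gap 0.235 t 31.875 q7 117
4 rows, last sums
-0.0006 0.0004 -0.0206 -0.0008; -0.0006 0.0004 -0.0206 -0.0008; -0.0006 0.0004 -0.0206 -0.0008; -0.0006 0.0004 -0.0206 -0.0008
```

View pics/e1.png

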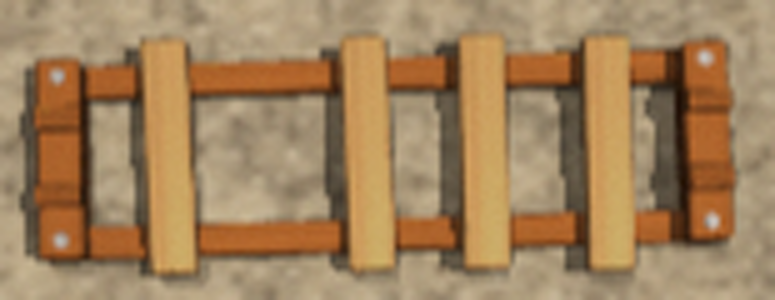

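View pics/e1s.png

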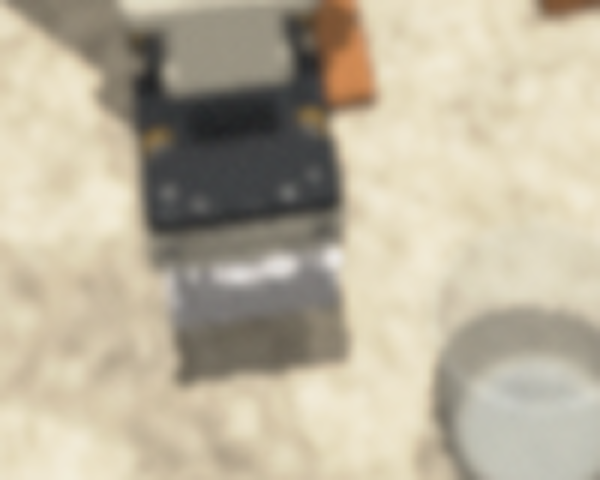

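```bash
cat > m.py <<'E'
from h import *
from scipy.optimize import least_squares
M=np.array([(.055,.190),(.055,.165),(-.055,.165),(-.055,.19),(.055,-.165),(.055,-.19),(-.055,-.19),(-.055,-.165)])
def up(p,c,s,o,z): return unproj(p,(np.array(c)+.5)/s-.5+np.array(o),z)[:,:2]
def tf(q,M): 
    C,S=np.cos(q[2]),np.sin(q[2]); return M@np.array([[C,S],[-S,C]])+q[:2]
def fit(W,M,x0): 
    f=lambda q:(tf(q,M)-W).ravel(); r=least_squares(f,x0); return r.x,f(r.x).reshape(-1,2)*1000
def torack(q,P): 
    C,S=np.cos(q[2]),np.sin(q[2]); return (P-q[:2])@np.array([[C,-S],[S,C]])
SM=np.array([(.065,.013),(.065,-.013),(-.065,-.013),(-.065,.013)])
E
python3 - <<'E'
from m import *
import pickle
p=pickle.load(open('top1.pkl','rb'))
c=[(37,60),(80,60),(85,257),(42,259),(684,42),(726,40),(733,236),(690,240)]
q,r=fit(up(p,c,5,(200,175),.058),M,[.6,0,0]); print(q,r.round(1).tolist())
for c in ([(141,40),(184,39),(195,272),(152,274)],[(341,37),(384,37),(394,269),(350,270)],[(459,36),(503,35),(510,268),(467,269)],[(583,37),(628,37),(634,268),(590,270)]):
    s,r=fit(up(p,c,5,(200,175),.042),SM,[.6,0,0]); print(s.round(4),torack(q,s[None,:2]).round(4),"rel ang",round(s[2]-q[2],3))
E
```

```text
[ 0.61805601 -0.01745629  0.01751398] [[0.8, 2.7], [1.6, 1.0], [-1.4, 1.5], [-1.1, 3.4], [1.5, -0.6], [1.1, -2.6], [-2.0, -3.5], [-0.5, -1.9]]
[0.6173 0.1013 0.0402] [[0.0014 0.1187]] rel ang 0.023
[ 0.6176 -0.0078  0.0266] [[-0.0003  0.0097]] rel ang 0.009
[ 0.6175 -0.0722  0.0148] [[-0.0015 -0.0547]] rel ang -0.003
[ 0.6161 -0.1402  0.0065] [[-0.0041 -0.1227]] rel ang -0.011
```

Request:
{"method": "move_arm", "body": {"plan": "0 0 -0.02 0; 0 0 -0.03 0; 0 0 -0.03 0; 0 0 -0.03 0; 0 0 0 0"}}

```text
time: 32.6
eef_pos: [0.4205, -0.3135, 0.1294]
tcp_rot: [[-0.999, 0.041, 0.004], [0.041, 0.999, -0.003], [-0.004, -0.003, -1.0]]
wrist_force: [0.3, 0.2, -2.3]
finger_gap: 0.231
```

Run:
```python
from m import *
import pickle
p=pickle.load(open('top1.pkl','rb'))
c=[(37,60),(80,60),(85,257),(42,259),(684,42),(726,40),(733,236),(690,240)]
q,r=fit(up(p,c,5,(200,175),.046),M,[.6,0,0]); print(q,r.round(1).tolist())
for s in((.6173,.1013),(.6176,-.0078),(.6175,-.0722),(.6161,-.1402)): print(torack(q,np.array([s])).round(4))
scr=up(p,[(57,76),(61,241),(705,58),(712,220)],5,(200,175),.047); print(scr.round(4), np.arctan2(-(scr[0]+scr[1]-scr[2]-scr[3])[0],(scr[0]+scr[1]-scr[2]-scr[3])[1]),scr.mean(0))
from d import plan
plan([.619,.101,.13],90.84)
```

```text
[ 0.61922931 -0.01759413  0.01751398] [[0.4, 1.1], [1.1, -0.4], [-0.9, 0.1], [-0.6, 1.7], [1.0, 0.8], [0.6, -1.0], [-1.5, -1.9], [-0.1, -0.4]]
[[0.0002 0.1189]]
[[-0.0015  0.0098]]
[[-0.0027 -0.0546]]
[[-0.0053 -0.1225]]
[[ 0.6614  0.1612]
 [ 0.5711  0.1592]
 [ 0.667  -0.1936]
 [ 0.5779 -0.1952]] 0.017527857469558757 [ 0.61935227 -0.01710957]
now [ 0.4205 -0.3135  0.1294] ang 87.67 F [ 0.3  0.2 -2.3] gap 0.231 t 32.6 q7 119
9 rows, last sums
-0.0202 0.0469 -0.0001 -0.0062; -0.0205 0.0468 -0.0001 -0.0062; -0.0207 0.0467 -0.0001 -0.0062; -0.0210 0.0465 -0.0001 -0.0062; -0.0213 0.0464 -0.0001 -0.0062; -0.0216 0.0463 -0.0001 -0.0062; -0.0219 0.0461 -0.0001 -0.0062; -0.0222 0.0460 -0.0001 -0.0062; -0.0224 0.0459 -0.0001 -0.0062
```

Request:
{"method": "move_arm", "body": {"plan": "-0.02 0.047 0 -0.0065; -0.0205 0.047 0 -0.0065; -0.0205 0.0465 0 -0.0065; -0.021 0.0465 0 -0.0065; -0.0215 0.0465 0 -0.0065; -0.0215 0.0465 0 -0.0065; -0.022 0.046 0 -0.0065; -0.022 0.046 0 -0.0065; -0.0205 0.046 0 -0.0065; 0 0 0 0"}}

```text
time: 33.85
eef_pos: [0.6141, 0.11, 0.1252]
tcp_rot: [[-1.0, -0.027, -0.003], [-0.027, 1.0, 0.004], [0.002, 0.004, -1.0]]
wrist_force: [-1.0, -0.7, -1.5]
finger_gap: 0.236
```

Request:
{"method": "move_arm", "body": {"plan": "0 0 0.02 0; 0 0 0 0; 0 0 0 0; 0 0 0 0"}}

```text
time: 34.35
eef_pos: [0.6151, 0.1026, 0.1083]
tcp_rot: [[-1.0, -0.018, 0.001], [-0.018, 1.0, 0.0], [-0.001, 0.0, -1.0]]
wrist_force: [0.3, 0.4, -1.8]
finger_gap: 0.239
```

Run:
```python
from d import *
plan([.617,.1013,.08],91.0,n=2)
```

```text
now [0.6151 0.1026 0.1083] ang 91.01 F [ 0.3  0.4 -1.8] gap 0.239 t 34.35 q7 76
2 rows, last sums
-0.0009 -0.0006 0.0141 0.0001; -0.0009 -0.0006 0.0141 0.0001
```

Settled. Next I go down to 10 mm above the slat top and check.

Request:
{"method": "move_arm", "body": {"plan": "-0.001 -0.001 0.02 0; -0.001 0 0.014 0; 0 0 0 0; 0 0 0 0; 0 0 0 0"}}

```text
time: 34.98
eef_pos: [0.6174, 0.1021, 0.0745]
tcp_rot: [[-1.0, -0.018, 0.001], [-0.018, 1.0, 0.0], [-0.001, 0.0, -1.0]]
wrist_force: [-0.5, -0.7, -2.9]
finger_gap: 0.236
```

Run:
```python
from d import *
plan([.617,.1013,.0437],91.0,n=3)
p=snap('top'); crop(p,(195,165,300,245),7,'f1')
p=snap('side'); crop(p,(230,140,330,230),7,'f1s')
```

```text
now [0.6174 0.1021 0.0745] ang 91.05 F [-0.5 -0.7 -2.9] gap 0.236 t 34.975 q7 76
3 rows, last sums
0.0001 -0.0003 0.0103 0.0003; 0.0001 -0.0003 0.0103 0.0003; 0.0001 -0.0003 0.0103 0.0003
```

View pics/f1.png

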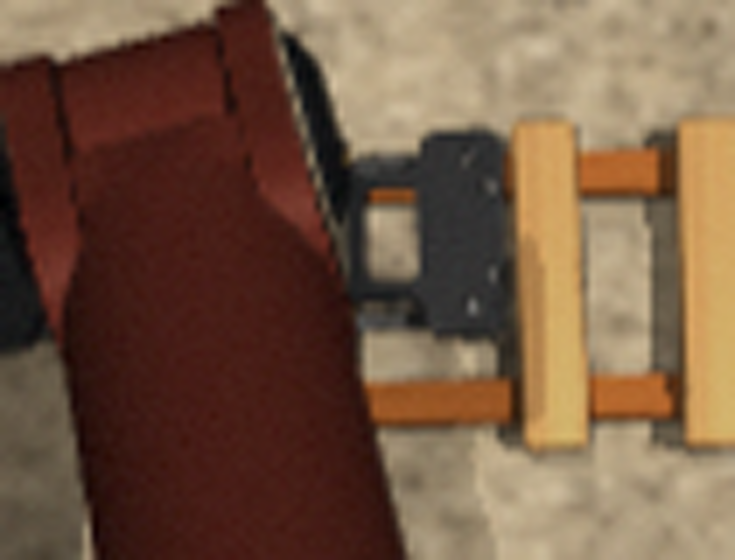

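View pics/f1s.png

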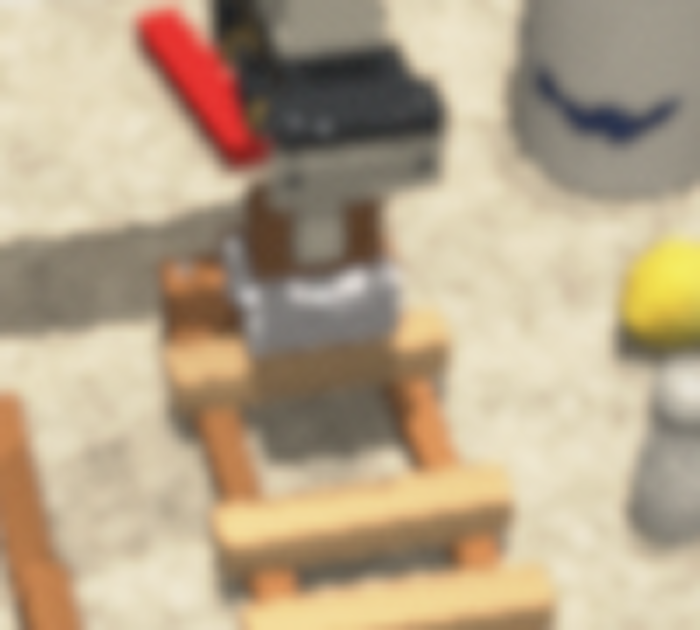

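The gauge straddles slat 1 from above (side crop (320,310)). Next I lower it to working height.

Request:
{"method": "move_arm", "body": {"plan": "0 -0.001 0.008 0; 0 0 0.008 0; 0 0 0.005 0; 0 0 0 0"}}

```text
time: 35.58
eef_pos: [0.6163, 0.1009, 0.0519]
tcp_rot: [[-1.0, -0.018, -0.002], [-0.018, 1.0, -0.0], [0.002, -0.0, -1.0]]
wrist_force: [-0.5, -0.4, -2.2]
finger_gap: 0.236
```

Request:
{"method": "move_arm", "body": {"plan": "0 0 0.005 0; 0 0 0.005 0; 0 0 0 0; 0 0 0 0"}}

```text
time: 36.08
eef_pos: [0.6169, 0.101, 0.0428]
tcp_rot: [[-1.0, -0.018, 0.0], [-0.018, 1.0, -0.0], [-0.0, -0.0, -1.0]]
wrist_force: [0.3, -0.3, -2.1]
finger_gap: 0.237
```

Run:
```python
from d import *
plan([.617,.1013,.0437],91.0,n=1)
p=snap('side'); crop(p,(230,140,330,230),7,'f2s')
```

```text
now [0.6169 0.101  0.0428] ang 91.05 F [ 0.3 -0.3 -2.1] gap 0.237 t 36.075 q7 76
1 rows, last sums
-0.0001 0.0003 -0.0009 0.0008
```

View pics/f2s.png

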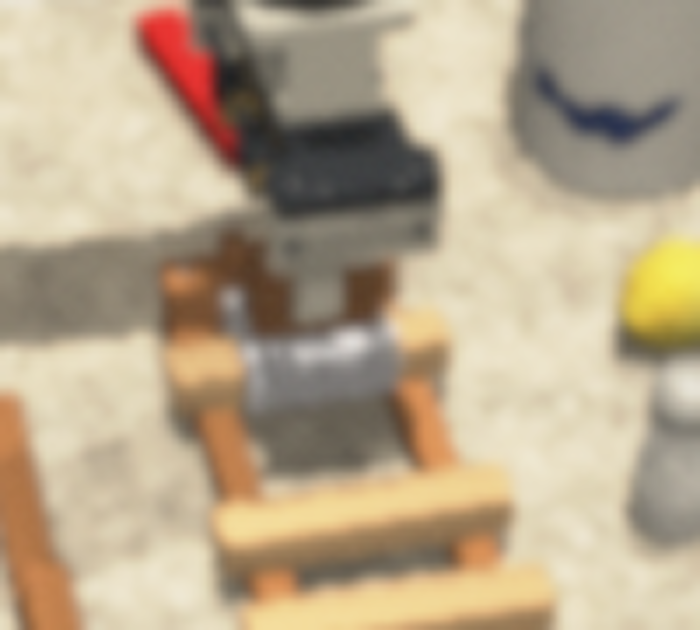

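Request:
{"method": "move_arm", "body": {"plan": "0 0.003 -0.001 0; 0 0.003 0 0; 0 0.003 0 0; 0 0.003 0 0; 0 0.002 0 0; 0 0 0 0; 0 0 0 0"}}

```text
time: 37.0
eef_pos: [0.6164, 0.1155, 0.0436]
tcp_rot: [[-1.0, -0.018, -0.0], [-0.018, 1.0, 0.001], [0.0, 0.001, -1.0]]
wrist_force: [-0.4, -0.3, -1.6]
finger_gap: 0.233
```

Request:
{"method": "move_arm", "body": {"plan": "0 0.001 0 0; 0 0.001 0 0; 0 0 0 0; 0 0 0 0"}}

```text
time: 37.5
eef_pos: [0.6164, 0.1172, 0.0437]
tcp_rot: [[-1.0, -0.018, -0.0], [-0.018, 1.0, 0.0], [0.0, 0.0, -1.0]]
wrist_force: [-0.4, 0.1, -2.1]
finger_gap: 0.232
```

Request:
{"method": "move_arm", "body": {"plan": "0 0.001 0 0; 0 0 0 0; 0 0 0 0"}}

```text
time: 37.88
eef_pos: [0.6165, 0.1181, 0.0438]
tcp_rot: [[-1.0, -0.018, -0.0], [-0.018, 1.0, 0.0], [0.0, 0.0, -1.0]]
wrist_force: [1.1, 0.2, -2.6]
finger_gap: 0.232
```

Request:
{"method": "move_arm", "body": {"plan": "0 0.001 0 0; 0 0 0 0; 0 0 0 0"}}

```text
time: 38.25
eef_pos: [0.6165, 0.1187, 0.0438]
tcp_rot: [[-1.0, -0.018, -0.0], [-0.018, 1.0, -0.0], [0.0, -0.0, -1.0]]
wrist_force: [-0.4, -1.3, -2.2]
finger_gap: 0.235
```

Run:
```python
from d import *
for i in range(3):
  p=snap('side'); s=ctrl.observe(); print(s['eef_pos'].round(4),s['wrist_force'].round(2),s['wrist_torque'].round(2))
crop(p,(230,140,330,230),7,'f3s')
p=snap('top'); crop(p,(195,165,300,245),7,'f3')
```

```text
[0.6165 0.1187 0.0438] [ 0.3  -0.54 -1.5 ] [-0.25  0.04 -0.03]
[0.6165 0.1187 0.0438] [-0.12 -1.18 -1.53] [-0.27  0.05  0.01]
[0.6165 0.1188 0.0438] [ 0.11 -1.09 -1.57] [-0.26  0.03 -0.05]
```

View pics/f3s.png

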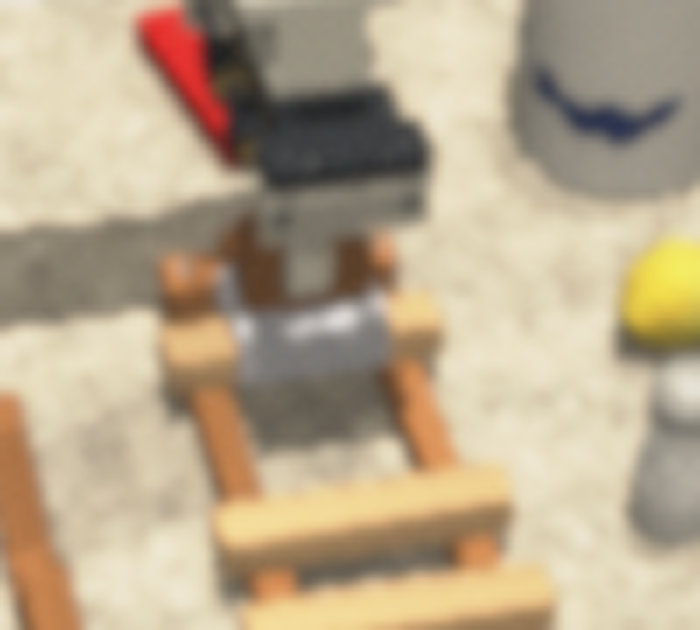

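View pics/f3.png

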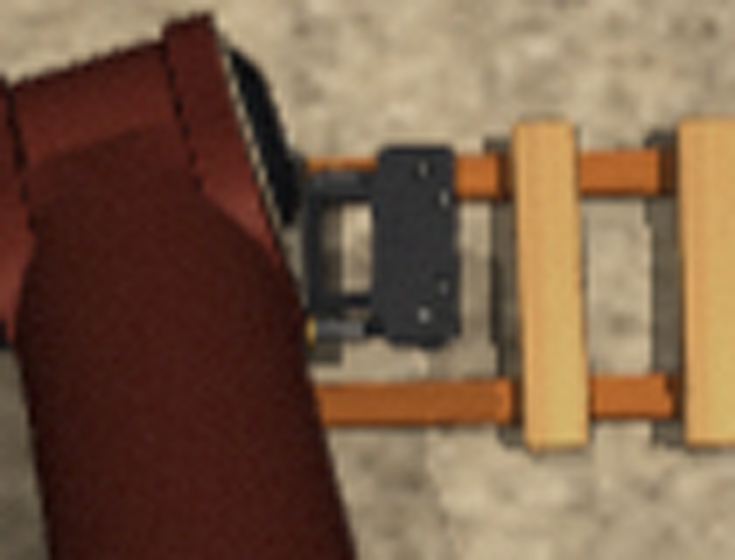

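Request:
{"method": "move_arm", "body": {"plan": "0 0.001 0 0; 0 0 0 0; 0 0 0 0"}}

```text
time: 38.83
eef_pos: [0.6164, 0.1188, 0.0438]
tcp_rot: [[-1.0, -0.018, -0.0], [-0.018, 1.0, -0.002], [0.0, -0.002, -1.0]]
wrist_force: [-0.4, -4.7, -1.3]
finger_gap: 0.238
```

```bash
cat > f.py <<'E'
from d import *
a=[]
for i in range(5):
  ctrl.camera('side'); s=ctrl.observe(); a.append(np.r_[s['eef_pos'],s['wrist_force'],s['wrist_torque']])
print(np.mean(a,0).round(4),'t',s['time'],'ang',yang(s['tcp_rot']))
E
python3 f.py
```

```text
[ 0.6164  0.1188  0.0438 -0.5403 -4.9458 -0.3899 -1.114   0.1341 -0.0704] t 39.075 ang 91.00718539945568
```

Request:
{"method": "move_arm", "body": {"plan": "0 -0.001 0 0; 0 -0.002 0 0; 0 -0.002 0 0; 0 0 0 0; 0 0 -0.01 0; 0 0 -0.015 0; 0 0 -0.015 0; 0 0 0 0"}}

```text
time: 40.08
eef_pos: [0.6181, 0.1154, 0.0861]
tcp_rot: [[-1.0, -0.018, 0.004], [-0.018, 1.0, 0.001], [-0.004, 0.001, -1.0]]
wrist_force: [0.7, 1.0, -2.5]
finger_gap: 0.234
```

Run:
```python
from d import *
plan([.619,-.008,.08],91.0,n=3)
p=snap('side'); crop(p,(230,140,330,230),7,'g1s')
```

```text
now [0.6181 0.1154 0.0861] ang 91.04 F [ 0.7  1.  -2.5] gap 0.234 t 40.075 q7 75
3 rows, last sums
0.0005 -0.0411 0.0020 0.0002; 0.0004 -0.0411 0.0020 0.0002; 0.0004 -0.0411 0.0020 0.0002
```

View pics/g1s.png

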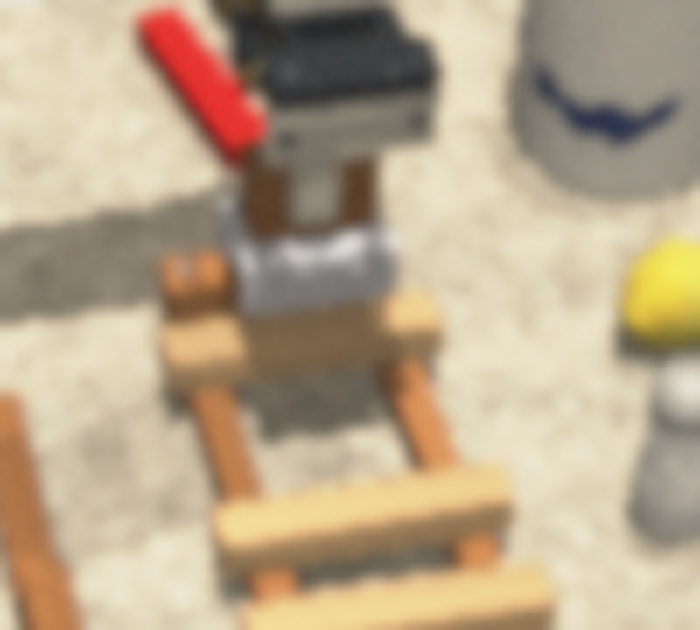

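Request:
{"method": "move_arm", "body": {"plan": "0 -0.041 0 0; 0 -0.041 0 0; 0 -0.041 0 0; 0 0 0.008 0; 0 0 0 0; 0 0 0 0; 0 0 0 0"}}

```text
time: 41.0
eef_pos: [0.6189, -0.0063, 0.0759]
tcp_rot: [[-1.0, -0.021, 0.0], [-0.021, 1.0, 0.001], [-0.0, 0.001, -1.0]]
wrist_force: [0.5, -0.6, -1.2]
finger_gap: 0.237
```

Run:
```python
from d import *
plan([.6185,-.0078,.0437],91.0,n=4)
```

```text
now [ 0.6189 -0.0063  0.0759] ang 91.18 F [ 0.5 -0.6 -1.2] gap 0.237 t 41.0 q7 85
4 rows, last sums
0.0001 -0.0004 0.0080 0.0008; 0.0001 -0.0004 0.0080 0.0008; 0.0001 -0.0004 0.0080 0.0008; 0.0001 -0.0004 0.0080 0.0008
```

Request:
{"method": "move_arm", "body": {"plan": "0 -0.0015 0.01 0.003; 0 0 0.01 0; 0 0 0.005 0; 0 0 0 0; 0 0 0.004 0; 0 0 0.003 0; 0 0 0 0; 0 0 0 0"}}

```text
time: 42.0
eef_pos: [0.6189, -0.0095, 0.0439]
tcp_rot: [[-1.0, -0.015, 0.0], [-0.015, 1.0, -0.0], [-0.0, -0.0, -1.0]]
wrist_force: [-0.3, 1.3, -1.6]
finger_gap: 0.237
```

Run:
```python
from d import *
plan([.6173,.0724,.0437],91.0,n=10)
p=snap('side'); crop(p,(240,150,340,240),7,'g2s')
```

```text
now [ 0.6189 -0.0095  0.0439] ang 90.87 F [-0.3  1.3 -1.6] gap 0.237 t 42.0 q7 85
10 rows, last sums
0.0000 0.0082 0.0000 -0.0002; 0.0000 0.0082 0.0000 -0.0002; 0.0000 0.0082 0.0000 -0.0002; 0.0000 0.0082 0.0000 -0.0002; 0.0000 0.0082 0.0000 -0.0002; 0.0000 0.0082 0.0000 -0.0002; 0.0000 0.0082 0.0000 -0.0002; 0.0000 0.0082 0.0000 -0.0002; 0.0000 0.0082 0.0000 -0.0002; 0.0000 0.0082 0.0000 -0.0002
```

View pics/g2s.png

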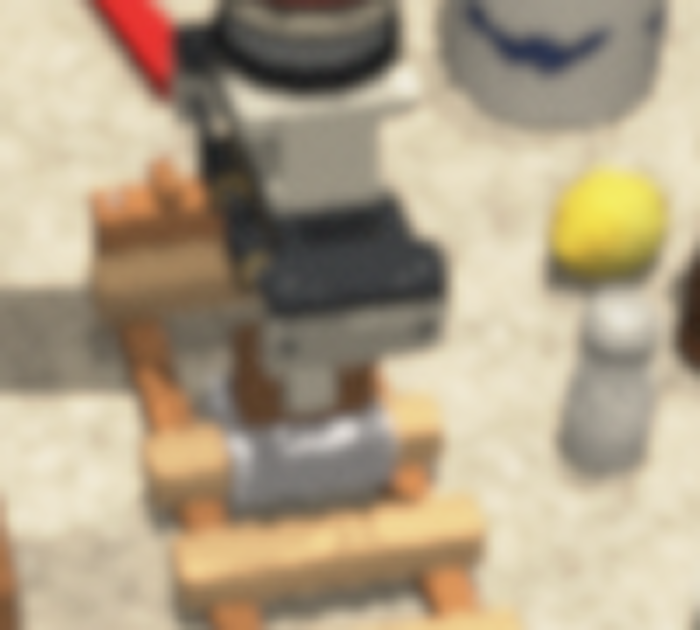

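Request:
{"method": "move_arm", "body": {"plan": "0 0.004 0 0; 0 0.008 0 0; 0 0.01 0 0; 0 0.01 0 0; 0 0.01 0 0; 0 0.01 0 0; 0 0.01 0 0; 0 0.007 0 0; 0 0.004 0 0; 0 0 0 0"}}

```text
time: 43.3
eef_pos: [0.6176, 0.0643, 0.0437]
tcp_rot: [[-1.0, -0.016, -0.0], [-0.016, 1.0, 0.001], [0.0, 0.001, -1.0]]
wrist_force: [0.9, -0.1, -2.3]
finger_gap: 0.237
```

Request:
{"method": "move_arm", "body": {"plan": "0 0.001 0 0; 0 0 0 0; 0 0 0 0; 0 0 0 0"}}

```text
time: 43.8
eef_pos: [0.6177, 0.0644, 0.0437]
tcp_rot: [[-1.0, -0.015, -0.0], [-0.015, 1.0, 0.0], [0.0, 0.0, -1.0]]
wrist_force: [-0.1, -0.6, -1.7]
finger_gap: 0.237
```

```bash
python3 f.py
python3 - <<'E'
from d import *
plan([.6173,.0724,.0437],91.0,n=4)
E
```

```text
[ 6.177e-01  6.440e-02  4.380e-02 -1.064e-01 -3.630e-02 -2.156e+00
  3.250e-02  1.060e-02  2.000e-03] t 44.05 ang 90.87225641619479
now [0.6177 0.0645 0.0437] ang 90.87 F [-0.2  0.1 -2. ] gap 0.234 t 44.05 q7 79
4 rows, last sums
0.0001 0.0020 0.0000 -0.0006; 0.0001 0.0020 0.0000 -0.0006; 0.0001 0.0020 0.0000 -0.0006; 0.0001 0.0020 0.0000 -0.0006
```

Request:
{"method": "move_arm", "body": {"plan": "0 0.002 0 -0.001; 0 0.002 0 -0.001; 0 0.002 0 0; 0 0.001 0 0; 0 0.001 0 0; 0 0 0 0; 0 0 0 0; 0 0 0 0"}}

```text
time: 45.05
eef_pos: [0.6175, 0.0727, 0.0437]
tcp_rot: [[-1.0, -0.017, -0.0], [-0.017, 1.0, 0.0], [0.0, 0.0, -1.0]]
wrist_force: [-0.9, 0.9, -1.8]
finger_gap: 0.233
```

```bash
python3 f.py
```

```text
[ 0.6175  0.0727  0.0437  0.1096  0.0341 -1.9677 -0.0069 -0.0073 -0.0231] t 45.3 ang 90.98854934594324
```

Request:
{"method": "move_arm", "body": {"plan": "0 -0.002 0 0; 0 -0.002 0 0; 0 0 0 0; 0 0 -0.01 0; 0 0 -0.015 0; 0 0 -0.012 0; 0 -0.04 0 0; 0 -0.05 0 0; 0 -0.05 0 0; 0 0 0 0"}}

```text
time: 46.55
eef_pos: [0.6198, -0.08, 0.0817]
tcp_rot: [[-1.0, -0.007, 0.001], [-0.007, 1.0, -0.006], [-0.001, -0.006, -1.0]]
wrist_force: [0.0, 0.3, -2.1]
finger_gap: 0.234
```

Request:
{"method": "move_arm", "body": {"plan": "0 0 0.006 0; 0 0 0 0; 0 0 0 0; 0 0 0 0"}}

```text
time: 47.05
eef_pos: [0.6202, -0.0706, 0.0748]
tcp_rot: [[-1.0, -0.019, 0.0], [-0.019, 1.0, 0.0], [-0.0, 0.0, -1.0]]
wrist_force: [0.1, 0.8, -2.5]
finger_gap: 0.233
```

Run:
```python
from d import *
plan([.6195,-.0722,.0437],91.0,n=4)
p=snap('side'); crop(p,(230,150,340,270),6,'g3s')
```

```text
now [ 0.6202 -0.0706  0.0748] ang 91.07 F [ 0.1  0.8 -2.5] gap 0.233 t 47.05 q7 91
4 rows, last sums
0.0002 -0.0004 0.0078 0.0003; 0.0002 -0.0004 0.0078 0.0003; 0.0002 -0.0004 0.0078 0.0003; 0.0002 -0.0004 0.0078 0.0003
```

View pics/g3s.png

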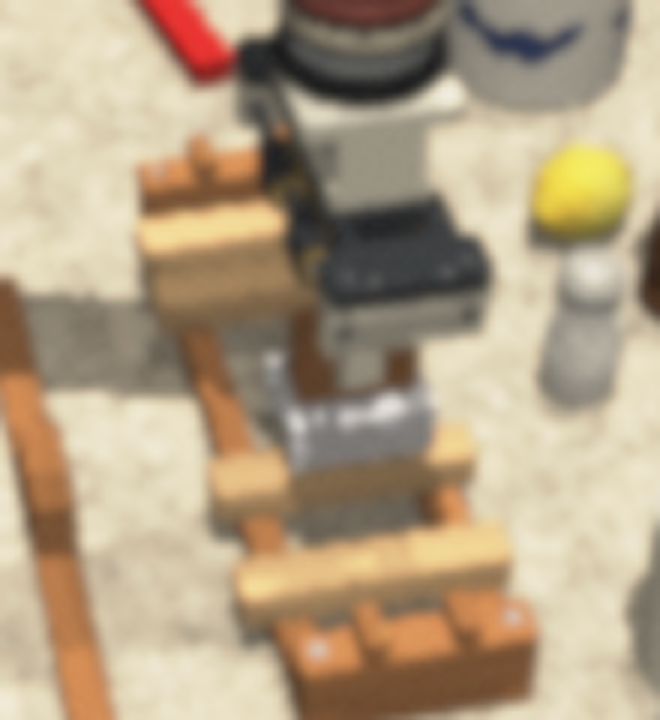

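The gauge is over slat 3 in the row, and slats 1 and 2 look parallel at the back. Next I lower it and draw.

Request:
{"method": "move_arm", "body": {"plan": "0 -0.0015 0.01 0.001; 0 0 0.01 0; 0 0 0.005 0; 0 0 0 0; 0 0 0.004 0; 0 0 0.002 0; 0 0 0 0; 0 0 0 0"}}

```text
time: 48.1
eef_pos: [0.6202, -0.073, 0.0439]
tcp_rot: [[-1.0, -0.016, 0.0], [-0.016, 1.0, -0.0], [-0.0, -0.0, -1.0]]
wrist_force: [-0.1, 0.7, -0.9]
finger_gap: 0.234
```

Request:
{"method": "move_arm", "body": {"plan": "0 0.005 0 0; 0 0.01 0 0; 0 0.013 0 0; 0 0.013 0 0; 0 0.013 0 0; 0 0.013 0 0; 0 0.013 0 0; 0 0.007 0 0; 0 0.003 0 0; 0 0 0 0"}}

```text
time: 49.35
eef_pos: [0.6185, 0.0173, 0.0436]
tcp_rot: [[-1.0, -0.016, -0.0], [-0.016, 1.0, 0.0], [0.0, 0.0, -1.0]]
wrist_force: [-0.4, -0.3, -2.6]
finger_gap: 0.235
```

Request:
{"method": "move_arm", "body": {"plan": "0 0 0 0; 0 0 0 0; 0 0 0 0"}}

```text
time: 49.72
eef_pos: [0.6186, 0.0168, 0.0437]
tcp_rot: [[-1.0, -0.016, -0.0], [-0.016, 1.0, 0.0], [0.0, 0.0, -1.0]]
wrist_force: [-0.5, 0.2, -2.4]
finger_gap: 0.231
```

```bash
python3 f.py
```

```text
[ 0.6186  0.0169  0.0437 -0.2722  0.1572 -2.0753  0.0091  0.0165  0.016 ] t 49.975 ang 90.9288073959585
```

Request:
{"method": "move_arm", "body": {"plan": "0 0.002 0 -0.001; 0 0.002 0 0; 0 0.002 0 0; 0 0.002 0 0; 0 0.0015 0 0; 0 0 0 0; 0 0 0 0; 0 0 0 0"}}

```text
time: 50.98
eef_pos: [0.6184, 0.0268, 0.0437]
tcp_rot: [[-1.0, -0.017, -0.0], [-0.017, 1.0, 0.0], [0.0, 0.0, -1.0]]
wrist_force: [-0.4, -0.1, -1.3]
finger_gap: 0.231
```

```bash
python3 f.py
```

```text
[ 0.6185  0.0266  0.0438 -0.1231 -0.24   -2.0138  0.0258  0.0244  0.0061] t 51.225 ang 90.99004590324968
```

Next the last slat, at world y about -0.140. Its x centre was -5 mm in the rack frame, within tolerance.

Request:
{"method": "move_arm", "body": {"plan": "0 -0.002 0 0; 0 -0.002 0 0; 0 0 0 0; 0 0 -0.01 0; 0 0 -0.015 0; 0 0 -0.012 0; 0 -0.05 0 0; 0 -0.06 0 0; 0 -0.053 0 0; 0 0 0 0"}}

```text
time: 52.48
eef_pos: [0.6204, -0.1498, 0.0817]
tcp_rot: [[-1.0, -0.006, 0.0], [-0.006, 1.0, -0.007], [-0.0, -0.007, -1.0]]
wrist_force: [-0.3, 0.7, -1.6]
finger_gap: 0.236
```

Request:
{"method": "move_arm", "body": {"plan": "0 0 0.006 0; 0 0 0 0; 0 0 0 0; 0 0 0 0"}}

```text
time: 52.98
eef_pos: [0.6215, -0.1395, 0.0749]
tcp_rot: [[-1.0, -0.019, 0.0], [-0.019, 1.0, 0.0], [-0.0, 0.0, -1.0]]
wrist_force: [-0.3, 0.0, -0.8]
finger_gap: 0.231
```

Run:
```python
from d import *
plan([.6205,-.1402,.0437],91.0,n=4)
p=snap('side'); crop(p,(230,150,340,270),6,'g4s')
```

```text
now [ 0.6215 -0.1395  0.0749] ang 91.08 F [-0.3  0.  -0.8] gap 0.231 t 52.975 q7 97
4 rows, last sums
0.0003 -0.0002 0.0078 0.0003; 0.0003 -0.0002 0.0078 0.0003; 0.0003 -0.0002 0.0078 0.0003; 0.0003 -0.0002 0.0078 0.0003
```

View pics/g4s.png

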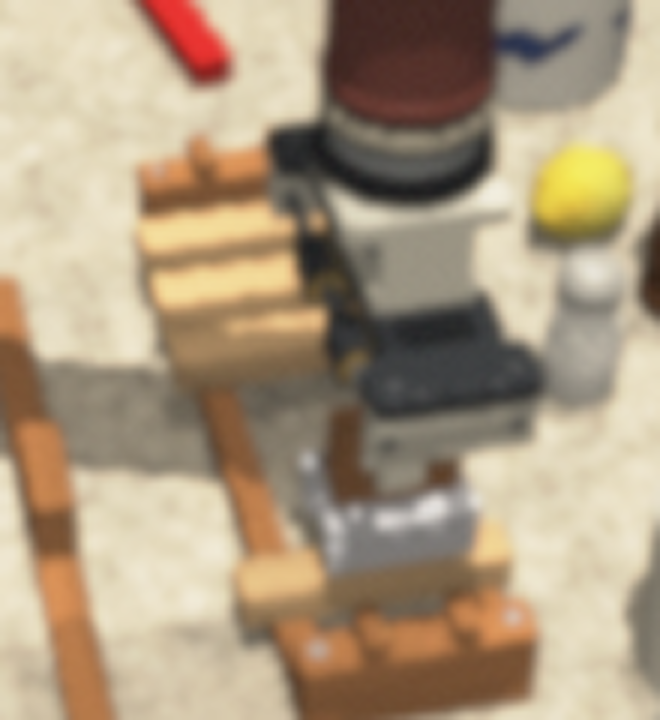

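Request:
{"method": "move_arm", "body": {"plan": "0.001 -0.001 0.01 0.001; 0 0 0.01 0; 0 0 0.005 0; 0 0 0 0; 0 0 0.004 0; 0 0 0.002 0; 0 0 0 0; 0 0 0 0"}}

```text
time: 54.02
eef_pos: [0.6205, -0.1416, 0.0439]
tcp_rot: [[-1.0, -0.016, 0.0], [-0.016, 1.0, -0.0], [-0.0, -0.0, -1.0]]
wrist_force: [-0.5, 0.3, -1.5]
finger_gap: 0.23
```

Request:
{"method": "move_arm", "body": {"plan": "0 0.005 0 0; 0 0.012 0 0; 0 0.016 0 0; 0 0.017 0 0; 0 0.017 0 0; 0 0.017 0 0; 0 0.015 0 0; 0 0.008 0 0; 0 0.003 0 0; 0 0 0 0"}}

```text
time: 55.28
eef_pos: [0.6184, -0.0314, 0.0436]
tcp_rot: [[-1.0, -0.016, -0.0], [-0.016, 1.0, 0.0], [0.0, 0.0, -1.0]]
wrist_force: [1.0, 1.1, -2.6]
finger_gap: 0.231
```

Request:
{"method": "move_arm", "body": {"plan": "0 0 0 0; 0 0 0 0; 0 0 0 0"}}

```text
time: 55.65
eef_pos: [0.6185, -0.0317, 0.0437]
tcp_rot: [[-1.0, -0.016, -0.0], [-0.016, 1.0, 0.0], [0.0, 0.0, -1.0]]
wrist_force: [0.2, 0.0, -2.7]
finger_gap: 0.233
```

```bash
python3 f.py
```

```text
[ 0.6185 -0.0316  0.0437  0.0686  0.216  -2.2876  0.0336  0.0239 -0.0023] t 55.9 ang 90.92900491524074
```

Need +12.3 mm.

Request:
{"method": "move_arm", "body": {"plan": "0 0.003 0 -0.001; 0 0.003 0 0; 0 0.002 0 0; 0 0.002 0 0; 0 0.002 0 0; 0 0 0 0; 0 0 0 0; 0 0 0 0"}}

```text
time: 56.9
eef_pos: [0.6183, -0.0193, 0.0437]
tcp_rot: [[-1.0, -0.017, -0.0], [-0.017, 1.0, 0.0], [0.0, 0.0, -1.0]]
wrist_force: [-0.2, -0.3, -1.7]
finger_gap: 0.228
```

```bash
python3 f.py
```

```text
[ 0.6184 -0.0194  0.0437  0.3713  0.1737 -1.7893  0.0334 -0.0063 -0.0231] t 57.15 ang 90.98343479920764
```

Request:
{"method": "move_arm", "body": {"plan": "0 -0.002 0 0; 0 -0.002 0 0; 0 0 0 0; 0 0 -0.01 0; 0 0 -0.025 0; 0 0 -0.025 0; 0 0 -0.025 0; 0 0 0 0"}}

```text
time: 58.15
eef_pos: [0.6204, -0.0234, 0.1315]
tcp_rot: [[-1.0, -0.017, 0.006], [-0.017, 1.0, 0.0], [-0.006, -0.0, -1.0]]
wrist_force: [0.5, 0.5, -2.6]
finger_gap: 0.235
```

Run:
```python
from d import *
plan([.4215,-.31,.13],88,n=7)
```

```text
now [ 0.6204 -0.0234  0.1315] ang 90.99 F [ 0.5  0.5 -2.6] gap 0.235 t 58.15 q7 88
7 rows, last sums
0.0291 -0.0404 0.0002 0.0075; 0.0288 -0.0407 0.0002 0.0075; 0.0285 -0.0409 0.0002 0.0075; 0.0282 -0.0411 0.0002 0.0075; 0.0279 -0.0413 0.0002 0.0075; 0.0276 -0.0415 0.0002 0.0075; 0.0273 -0.0417 0.0002 0.0075
```

Request:
{"method": "move_arm", "body": {"plan": "0.029 -0.0405 0 0.0075; 0.029 -0.0405 0 0.0075; 0.0285 -0.041 0 0.0075; 0.028 -0.041 0 0.0075; 0.028 -0.0415 0 0.0075; 0.0275 -0.0415 0 0.0075; 0.0275 -0.0415 0 0.0075; 0 0 0 0; 0 0 0 0; 0 0 0 0"}}

```text
time: 59.4
eef_pos: [0.4204, -0.3083, 0.1284]
tcp_rot: [[-0.999, 0.032, 0.0], [0.032, 0.999, 0.001], [-0.0, 0.001, -1.0]]
wrist_force: [-0.0, 0.3, -1.6]
finger_gap: 0.235
```

Run:
```python
from d import *
import pickle
plan([.4215,-.31,.019],88,n=4)
p=snap('top','h1'); pickle.dump(p,open('top2.pkl','wb')); crop(p,(200,175,355,235),5,'h1c')
```

```text
now [ 0.4204 -0.3083  0.1284] ang 88.16 F [-0.   0.3 -1.6] gap 0.235 t 59.4 q7 119
4 rows, last sums
-0.0003 -0.0004 0.0274 0.0007; -0.0003 -0.0004 0.0274 0.0007; -0.0003 -0.0004 0.0274 0.0007; -0.0003 -0.0004 0.0274 0.0007
```

View pics/h1c.png

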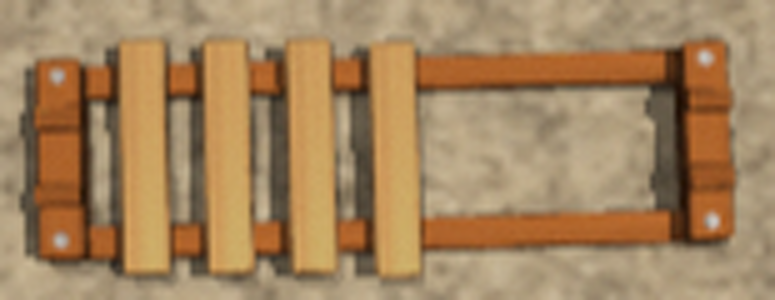

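View pics/h1.png

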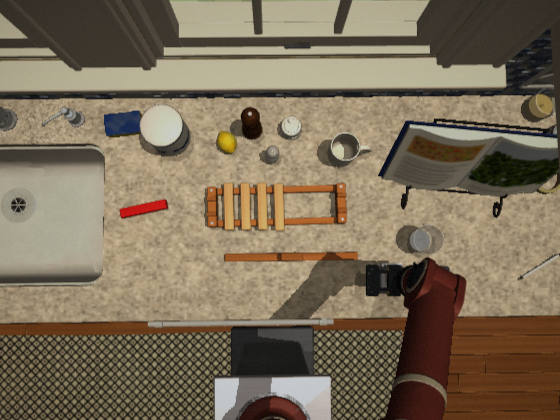

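Run:
```python
from m import *
import pickle
p=pickle.load(open('top2.pkl','rb'))
q=[.6193,-.0174,.0175]
for c in ([(120,40),(164,40),(170,272),(124,273)],[(204,40),(248,40),(253,271),(208,273)],[(286,40),(331,40),(336,271),(291,272)],[(370,41),(415,41),(421,272),(376,275)]):
    s,r=fit(up(p,c,5,(200,175),.042),SM,[.6,0,0]); print(s.round(4),torack(q,s[None,:2]).round(4),"rel ang",round(s[2]-q[2],3))
# bar: view
crop(p,(215,235,370,275),5,'h2')
```

```text
[0.6175 0.1141 0.0156] [[0.0005 0.1315]] rel ang -0.002
[0.6171 0.0683 0.0111] [[-0.0007  0.0857]] rel ang -0.006
[0.6166 0.023  0.01  ] [[-0.002   0.0405]] rel ang -0.007
[ 0.6152 -0.0232  0.012 ] [[-0.0042 -0.0057]] rel ang -0.005
```

Request:
{"method": "move_arm", "body": {"plan": "0 0 0.03 0.002; 0 0 0.03 0.001; 0 0 0.025 0; 0 0 0.015 0; 0 0 0.006 0; 0 0 0 0; 0 0 0 0; 0 0 0 0"}}

```text
time: 60.45
eef_pos: [0.4198, -0.3104, 0.0235]
tcp_rot: [[-0.999, 0.038, 0.001], [0.038, 0.999, -0.001], [-0.001, -0.001, -1.0]]
wrist_force: [-0.3, -0.5, -1.4]
finger_gap: 0.237
```

View pics/h2.png

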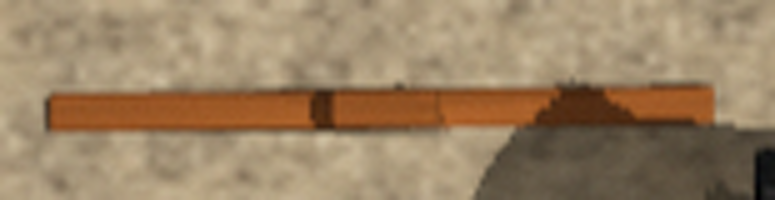

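The slats measure 131.5, 85.7, 40.5 and -5.7 mm, all square. Next I set the gauge down.

Request:
{"method": "move_arm", "body": {"plan": "0 0 0.003 0; 0 0 0.002 0; 0 0 0 0; 0 0 0 0"}}

```text
time: 60.95
eef_pos: [0.4194, -0.31, 0.0177]
tcp_rot: [[-0.999, 0.038, -0.0], [0.038, 0.999, -0.0], [0.0, -0.0, -1.0]]
wrist_force: [0.5, -0.2, -2.0]
finger_gap: 0.239
```

Request:
{"method": "move_arm", "body": {"plan": "0 0 0 0; 0 0 0 0; 0 0 0 0; 0 0 0 0", "fingers": -0.4}}

```text
time: 61.45
eef_pos: [0.4194, -0.3101, 0.0178]
tcp_rot: [[-0.999, 0.038, 0.0], [0.038, 0.999, -0.0], [-0.0, -0.0, -1.0]]
wrist_force: [0.4, 0.2, -0.2]
finger_gap: 0.614
```

Request:
{"method": "move_arm", "body": {"plan": "0 0 -0.02 0; 0 0 -0.04 0; 0 0 -0.05 0; 0 0 -0.02 0; 0 0 0 0"}}

```text
time: 62.08
eef_pos: [0.4203, -0.3106, 0.1493]
tcp_rot: [[-0.999, 0.038, 0.003], [0.038, 0.999, -0.002], [-0.003, -0.002, -1.0]]
wrist_force: [-0.9, -0.1, -0.8]
finger_gap: 0.702
```

Run:
```python
from d import *
plan([.475,-.0605,.14],0.5)
```

```text
now [ 0.4203 -0.3106  0.1493] ang 87.8 F [-0.9 -0.1 -0.8] gap 0.702 t 62.075 q7 119
9 rows, last sums
-0.0050 0.0280 0.0010 0.1693; -0.0002 0.0284 0.0010 0.1693; 0.0046 0.0281 0.0010 0.1693; 0.0092 0.0269 0.0010 0.1693; 0.0136 0.0250 0.0010 0.1693; 0.0177 0.0223 0.0010 0.1693; 0.0212 0.0190 0.0010 0.1693; 0.0241 0.0152 0.0010 0.1693; 0.0263 0.0109 0.0010 0.1693
```

Run:
```python
from m import *
import pickle
p=pickle.load(open('top2.pkl','rb'))
P=up(p,[(49,95),(49,129),(714,86),(714,122)],5,(215,235),.014); print(P, P.mean(0)); d=P[0]+P[1]-P[2]-P[3]; print("theta",np.arctan2(-d[0],d[1]))
P=up(p,[(332,92),(332,127),(440,91),(440,124)],5,(215,235),.05); print(P.mean(0))
```

```text
[[ 0.48737752  0.12841577]
 [ 0.4686614   0.12849867]
 [ 0.48729402 -0.24030469]
 [ 0.46741312 -0.23975046]] [ 0.47768652 -0.05578518]
theta -0.0018070968327689478
[ 0.47751185 -0.05655947]
```

Request:
{"method": "move_arm", "body": {"plan": "-0.005 0.028 0 0.17; 0 0.0285 0 0.17; 0.0045 0.028 0 0.17; 0.009 0.027 0 0.17; 0.0135 0.025 0 0.17; 0.0175 0.0225 0 0.17; 0.021 0.019 0 0.17; 0.024 0.015 0 0.17; 0.0265 0.011 0 0.17; 0 0 0 0", "fingers": -0.5}}

```text
time: 63.32
eef_pos: [0.4746, -0.0575, 0.1462]
tcp_rot: [[-0.009, 1.0, -0.003], [1.0, 0.009, 0.0], [0.0, -0.003, -1.0]]
wrist_force: [0.1, -0.8, 0.7]
finger_gap: 0.752
```

Request:
{"method": "move_arm", "body": {"plan": "0 0 0 0; 0 0 0 0; 0 0 0 0"}}

```text
time: 63.7
eef_pos: [0.475, -0.0614, 0.1477]
tcp_rot: [[-0.001, 1.0, -0.0], [1.0, 0.001, -0.0], [-0.0, -0.0, -1.0]]
wrist_force: [0.7, -0.2, 0.6]
finger_gap: 0.748
```

Run:
```python
from d import *
plan([.475,-.06,.016],0.2,n=4)
p=snap('side'); crop(p,(190,170,310,340),4,'i1s')
p=snap('top','i1')
for l in ('bar','gauge'): print(l,[(np.round(d['at'],3).tolist(),round(d['score'],2)) for d in ctrl.look_for(l,p)])
```

```text
now [ 0.475  -0.0614  0.1477] ang 0.05 F [ 0.7 -0.2  0.6] gap 0.748 t 63.7 q7 16
4 rows, last sums
0.0003 0.0000 0.0329 -0.0007; 0.0003 0.0000 0.0329 -0.0007; 0.0003 0.0000 0.0329 -0.0007; 0.0003 0.0000 0.0329 -0.0007
bar [([0.48, 0.019, 0.017], 0.57), ([0.635, -0.066, 0.019], 0.32)]
gauge [([0.424, -0.302, 0.028], 0.55)]
```

View pics/i1s.png

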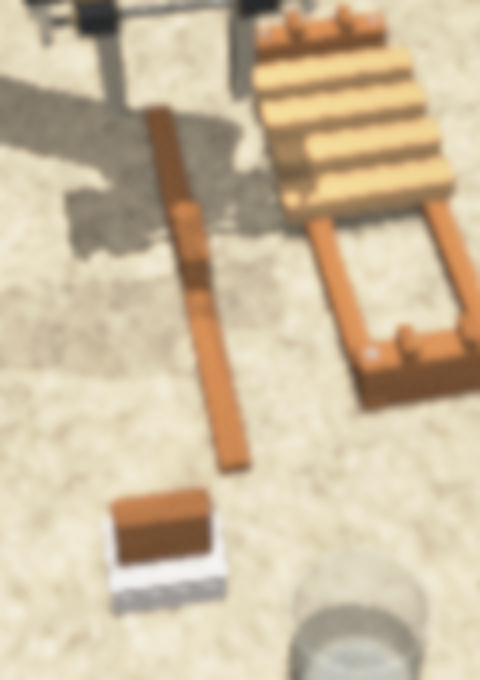

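View pics/i1.png

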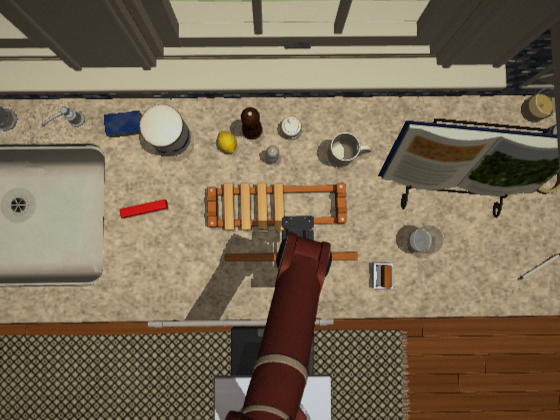

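The bar is where I left it and the gauge stands upright at (382,275). Next I descend on the bar grip.

Request:
{"method": "move_arm", "body": {"plan": "0.0025 0.001 0.033 0; 0 0 0.033 0; 0 0 0.033 0; 0 0 0.025 0; 0 0 0.007 0; 0 0 0 0; 0 0 0 0"}}

```text
time: 64.78
eef_pos: [0.4771, -0.0578, 0.0177]
tcp_rot: [[-0.003, 1.0, 0.002], [1.0, 0.003, -0.0], [-0.0, 0.002, -1.0]]
wrist_force: [-0.5, 0.3, 0.9]
finger_gap: 0.75
```

Request:
{"method": "move_arm", "body": {"plan": "0 0 0 0; 0 0 0 0; 0 0 0 0; 0 0 0 0; 0 0 0 0; 0 0 0 0; 0 0 0 0; 0 0 0 0", "fingers": 1}}

```text
time: 65.78
eef_pos: [0.4764, -0.0577, 0.0167]
tcp_rot: [[-0.003, 1.0, 0.0], [1.0, 0.003, -0.0], [-0.0, 0.0, -1.0]]
wrist_force: [0.1, -0.5, -0.4]
finger_gap: 0.228
```

Request:
{"method": "move_arm", "body": {"plan": "0 0 -0.02 0; 0 0 -0.04 0; 0 0 -0.04 0; 0 0 -0.03 0; 0 0 0 0; 0 0 0 0"}}

```text
time: 66.53
eef_pos: [0.4749, -0.0573, 0.1455]
tcp_rot: [[-0.003, 1.0, -0.003], [1.0, 0.003, 0.0], [0.0, -0.003, -1.0]]
wrist_force: [-0.2, -1.0, -2.7]
finger_gap: 0.234
```

Run:
```python
from d import *
plan([.6193,-.0195,.145],1.0)
```

```text
now [ 0.4749 -0.0573  0.1455] ang 0.16 F [-0.2 -1.  -2.7] gap 0.234 t 66.525 q7 17
3 rows, last sums
0.0125 0.0482 0.0002 -0.0049; 0.0122 0.0482 0.0002 -0.0049; 0.0120 0.0483 0.0002 -0.0049
```

Request:
{"method": "move_arm", "body": {"plan": "0.0125 0.048 0 -0.005; 0.012 0.048 0 -0.005; 0.012 0.0485 0 -0.005; 0 0 0 0; 0 0 0.03 0; 0 0 0 0; 0 0 0 0; 0 0 0 0"}}

```text
time: 67.53
eef_pos: [0.6208, -0.0204, 0.1178]
tcp_rot: [[-0.017, 1.0, 0.002], [1.0, 0.017, -0.0], [-0.0, 0.002, -1.0]]
wrist_force: [1.4, 0.3, -1.7]
finger_gap: 0.23
```

Run:
```python
from d import *
plan([.6193,-.0195,.065],1.0,n=4)
p=snap('side'); crop(p,(220,120,360,280),4.5,'j1s')
p=snap('top'); crop(p,(195,165,360,245),4.8,'j1')
```

```text
now [ 0.6208 -0.0204  0.1178] ang 0.98 F [ 1.4  0.3 -1.7] gap 0.23 t 67.525 q7 13
4 rows, last sums
0.0002 -0.0004 0.0132 -0.0001; 0.0002 -0.0004 0.0132 -0.0001; 0.0002 -0.0004 0.0132 -0.0001; 0.0002 -0.0004 0.0132 -0.0001
```

View pics/j1s.png

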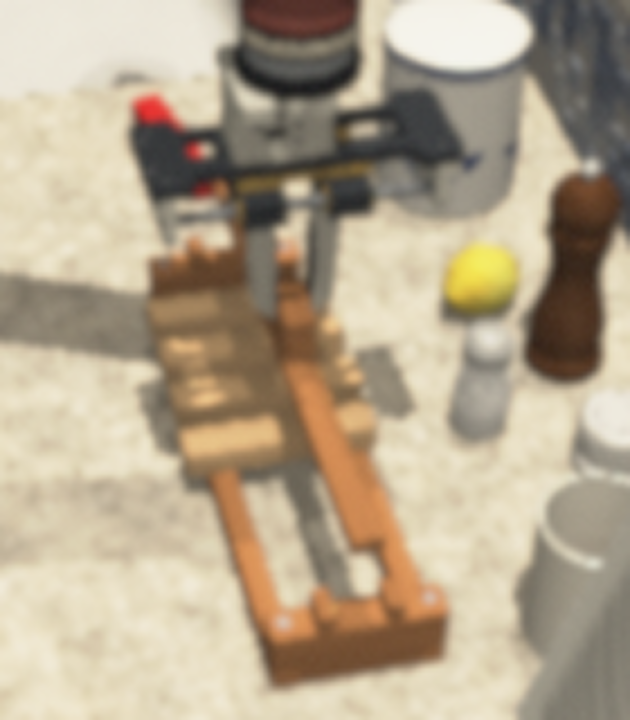

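View pics/j1.png

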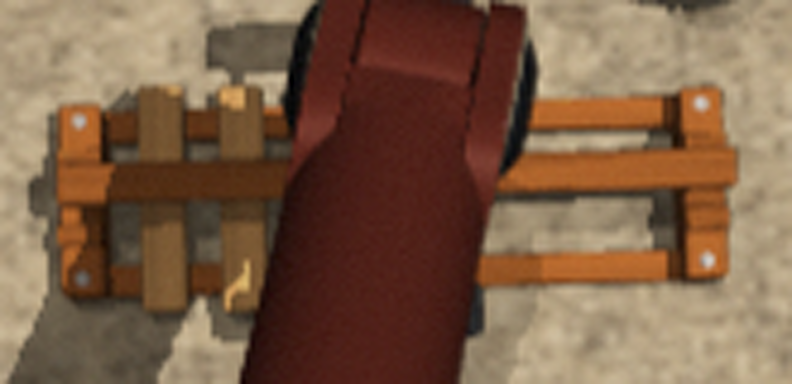

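Run:
```python
from m import *
p=snap('top')
q=[.6193,-.0174,.0175]
z=ctrl.observe()['eef_pos'][2]-.0165+.014
P=up(p,[(58,163),(58,203),(737,148),(737,186)],4.8,(195,165),z); R=torack(q,P); print(z,R,R.mean(0))
```

```text
0.11510821307090721 [[ 0.01380119  0.18166906]
 [-0.00791057  0.18207768]
 [ 0.01095827 -0.18615359]
 [-0.00974287 -0.18524764]] [ 0.0017765  -0.00191362]
```

Request:
{"method": "move_arm", "body": {"plan": "0.002 -0.0017 0.015 0; 0 0 0.015 0; 0 0 0.01 0; 0 0 0 0; 0 0 0 0; 0 0 0 0"}}

```text
time: 68.42
eef_pos: [0.6192, -0.0183, 0.0773]
tcp_rot: [[-0.017, 1.0, 0.001], [1.0, 0.017, -0.0], [-0.0, 0.001, -1.0]]
wrist_force: [-0.2, -0.3, -1.3]
finger_gap: 0.235
```

Run:
```python
from d import *
plan([.6193,-.0178,.0645],1.0,n=3)
p=snap('side'); crop(p,(220,120,360,280),4.5,'j2s')
```

```text
now [ 0.6192 -0.0183  0.0773] ang 1.0 F [-0.2 -0.3 -1.3] gap 0.235 t 68.425 q7 14
3 rows, last sums
0.0002 0.0000 0.0043 0.0000; 0.0002 0.0000 0.0043 0.0000; 0.0002 0.0000 0.0043 0.0000
```

View pics/j2s.png

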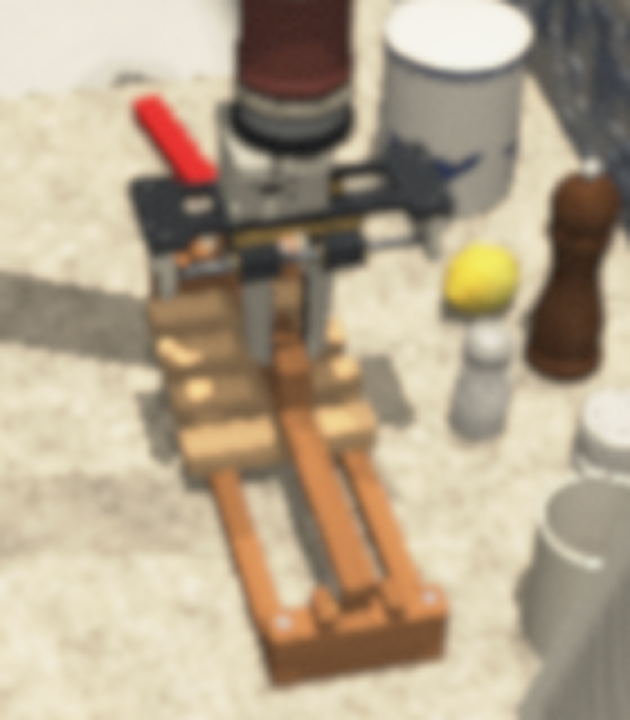

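Lined up between the cheeks. Next I lower the bar the rest of the way.

Request:
{"method": "move_arm", "body": {"plan": "0 0 0.006 0; 0 0 0.005 0; 0 0 0.002 0; 0 0 0 0; 0 0 0 0; 0 0 0 0"}}

```text
time: 69.22
eef_pos: [0.6188, -0.0181, 0.0639]
tcp_rot: [[-0.018, 1.0, 0.0], [1.0, 0.018, -0.0], [-0.0, 0.0, -1.0]]
wrist_force: [-0.5, -0.5, -2.1]
finger_gap: 0.235
```

Request:
{"method": "move_arm", "body": {"plan": "0 0 0.001 0; 0 0 0 0; 0 0 0 0"}}

```text
time: 69.6
eef_pos: [0.6188, -0.0181, 0.0628]
tcp_rot: [[-0.018, 1.0, 0.0], [1.0, 0.018, -0.0], [-0.0, 0.0, -1.0]]
wrist_force: [0.2, 0.4, -1.3]
finger_gap: 0.232
```

```bash
python3 f.py
```

```text
[ 6.1880e-01 -1.8100e-02  6.2800e-02  1.9390e-01  4.4000e-02 -1.0669e+00
 -5.2600e-02 -6.0000e-04 -6.6000e-03] t 69.85 ang 1.0095164703305346
```

Request:
{"method": "move_arm", "body": {"plan": "0 0 0.0005 0; 0 0 0 0; 0 0 0 0; 0 0 0 0; 0 0 0 0; 0 0 0 0", "fingers": -0.4}}

```text
time: 70.6
eef_pos: [0.6187, -0.0181, 0.0623]
tcp_rot: [[-0.018, 1.0, -0.0], [1.0, 0.018, 0.0], [0.0, -0.0, -1.0]]
wrist_force: [-0.6, 0.0, -0.0]
finger_gap: 0.698
```

Request:
{"method": "move_arm", "body": {"plan": "0 0 -0.01 0; 0 0 -0.03 0; 0 0 -0.04 0; 0 0 -0.05 0; 0 0 0 0"}}

```text
time: 71.22
eef_pos: [0.6219, -0.0189, 0.1978]
tcp_rot: [[-0.017, 1.0, 0.011], [1.0, 0.017, -0.001], [-0.001, 0.011, -1.0]]
wrist_force: [0.2, -0.2, 1.0]
finger_gap: 0.7
```

Request:
{"method": "move_arm", "body": {"plan": "0.03 -0.02 0 0; 0.05 -0.03 0 0; 0.055 -0.02 0 0; 0.055 -0.02 0 0; 0.055 -0.02 0 0; 0 0 0 0; 0 0 0 0; 0 0 0 0"}}

```text
time: 72.22
eef_pos: [0.5051, 0.2226, 0.1921]
tcp_rot: [[-0.014, 1.0, 0.0], [1.0, 0.014, -0.001], [-0.001, -0.0, -1.0]]
wrist_force: [0.7, 0.1, 0.3]
finger_gap: 0.701
```

Run:
```python
from m import *
import pickle
p=snap('top','k1'); pickle.dump(p,open('top3.pkl','wb')); crop(p,(195,165,360,245),4.8,'k1c')
for l in ('gauge','bar','glass','mug','shaker'): print(l,[(np.round(d['at'],3).tolist(),round(d['score'],2)) for d in ctrl.look_for(l,p)][:2])
p=snap('side','k1s'); crop(p,(190,140,370,340),3.5,'k1sc')
print(ctrl.observe()['time'])
```

```text
gauge [([0.421, -0.302, 0.026], 0.83), ([0.625, -0.017, 0.063], 0.4)]
bar [([0.619, -0.022, 0.06], 0.64), ([0.604, 0.111, 0.042], 0.16)]
glass [([0.515, -0.434, 0.039], 0.67)]
mug [([0.77, -0.211, 0.04], 0.78)]
shaker [([0.757, -0.008, 0.079], 0.72), ([0.422, -0.298, 0.028], 0.58)]
72.575
```

View pics/k1c.png

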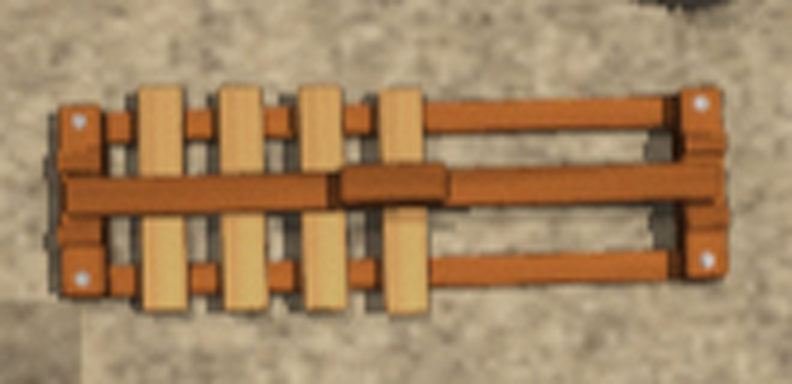

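View pics/k1sc.png

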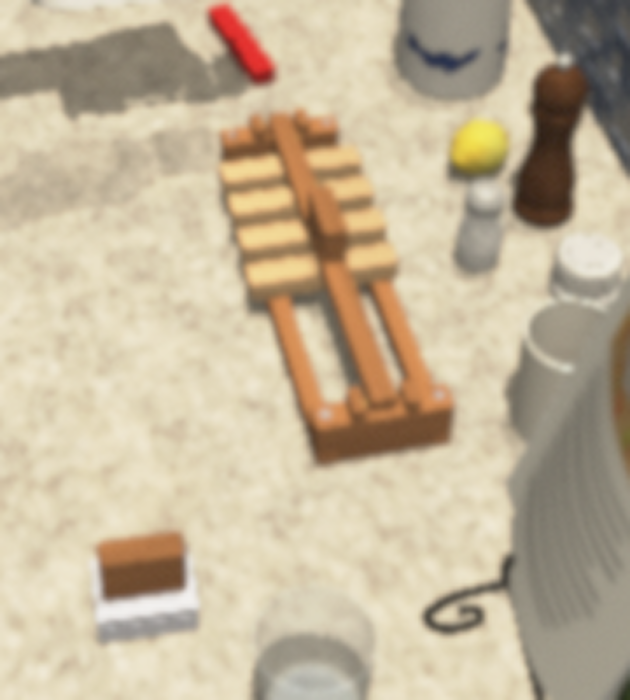

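Run:
```python
from m import *
import pickle
p=pickle.load(open('top3.pkl','rb'))
q=[.6193,-.0174,.0175]
R=torack(q,up(p,[(65,178),(66,214),(721,165),(721,199)],4.8,(195,165),.06)); print(R.round(4).tolist(),R.mean(0))
for c in ([(139,87),(182,86),(187,309),(144,311)],[(219,86),(262,86),(268,310),(225,312)],[(299,86),(342,85),(347,309),(304,310)],[(379,89),(422,88),(428,312),(386,314)]):
    s,r=fit(up(p,c,4.8,(195,165),.042),SM,[.6,0,0]); print(torack(q,s[None,:2]).round(4),"rel ang",round(s[2]-q[2],3))
```

```text
[[0.0114, 0.1847], [-0.0089, 0.1845], [0.0077, -0.1852], [-0.0116, -0.1843]] [-3.45357894e-04 -7.90759118e-05]
[[0.0003 0.1313]] rel ang -0.0
[[-0.0012  0.0855]] rel ang 0.001
[[-0.002   0.0402]] rel ang -0.006
[[-0.0052 -0.0058]] rel ang -0.002
```

All checks pass, so I hand in.

```bash
python3 -c "
from workcell import ctrl
print(ctrl.close_job())"
```

```text
the job is handed in; nothing more can be done
None
```

The job is done and handed in at about 72.6 s of the 208 s allowed; the hand-in gave no verdict. I lifted the bar off and laid the two spare slats at the free end. With the gauge I drew all four slats (two were on the rack at the start) to the stop in turn. Then I stood the gauge on the worktop and laid the bar back in the notches.

**Slats:** last measured at rack y = 131.3, 85.5, 40.2 and -5.8 mm (ideal 132, 86, 40, -6). They are square within 0.006 rad and centred within about 5 mm.

**Bar:** centred within 1 mm both ways and lying between the cheeks at both ends. Its angle to the rack is about 0.009 rad.

**Gauge:** upright on the worktop at about (0.42, -0.31), well clear of the rack. The gripper is clear of everything.

**Glass, shaker and mug:** the arm never went near them and they look unmoved. The network found the glass and mug within 5 mm of their first readings. For the shaker I have no like-for-like reading, because the top view missed it at the start.

**What disagreed:** the first grasp of a spare slat closed on nothing. The fingertips really end about 19 mm above the stated TCP, so I regrasped lower. Touching the stop with the gauge matched my measured rack position to 0.1 mm. For slats 2, 4 and 5 the wrist force was too noisy to feel the gauge touch, so I set them by 46 mm steps from that first contact.

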